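# Clear the layout board and set out sound battery holders

## Task

First clear the plywood layout board: stand the tip-cleaner pot upright and fully on the cork coaster, and lay the tweezers flat and lengthwise inside the long outline on the board. Only then set out the black cell holders: every sound one goes open side up inside a small outline of its own on the board, lined up with it, and every odd one (too short, snapped or bent) goes into the steel scrap tray. Leave everything else on the bench where it is; a holder may get knocked out of place, so check and put it right.

Things in the scene. Friction and masses are not known exactly. Their poses are not given: they have to be found in the camera images.
- board: Fixed plywood layout board, 270 mm (x) by 250 mm (y), 4 mm thick, lying on the bench, with thin dark printed outlines. Origin: centre of underside; z up.
- spot0 (a point): Centre, on the board's top face (z = 4 mm), of one of the four alike small outlines, 100 mm along its x by 42 mm along its y; at x -59, y -80 mm from the board's centre. Its axes are the board's.
- spot1 (a point): Centre, on the board's top face (z = 4 mm), of one of the four alike small outlines, 100 mm along its x by 42 mm along its y; at x 59, y -80 mm from the board's centre. Its axes are the board's.
- spot2 (a point): Centre, on the board's top face (z = 4 mm), of one of the four alike small outlines, 100 mm along its x by 42 mm along its y; at x -59, y 10 mm from the board's centre. Its axes are the board's.
- spot3 (a point): Centre, on the board's top face (z = 4 mm), of one of the four alike small outlines, 100 mm along its x by 42 mm along its y; at x 59, y 10 mm from the board's centre. Its axes are the board's.
- bay (a point): Centre, on the board's top face, of the one long outline for the tweezers, 172 mm along its x by 60 mm along its y, at x 0, y +88 mm from the board's centre. Its axes are the board's.
- coaster: Fixed round cork coaster on the bench, 90 mm diameter, 4 mm thick. Origin: centre of underside.
- tray: Fixed steel scrap tray, open above, 170 mm (x) by 190 mm (y) outside, 35 mm high, walls 4 mm, inner floor 4 to 5 mm above the bench. Origin: centre of underside, axes along the walls.
- pot: Soldering-tip cleaner: a solid black round pot, 60 mm diameter, upright, straight side 52 mm high, topped by a copper-wool dome to 63 mm. Origin: centre of underside. 0.2 to 0.33 kg. It starts standing on the layout board.
- tweezers: Rigid one-piece orange plastic tweezers lying flat, 150 mm long, 12 mm high. Origin: underside, at the solid crossing block in the middle, which is 16 mm wide across y and 22 mm long; x along the length towards the tips (tips at +71 mm, tail at -79 mm), y across (35 mm wide at the handles, x -55 to -30 mm), z up. 30 g. Grip across the crossing block. They start lying across the layout board.
- holder0: Plain black plastic cell holder, an open channel: 3 mm floor, two side walls, two end walls with brass tabs; 90 mm long, straight and whole: a sound one. Lies open side up, 30 mm wide, 22 mm high. Origin: centre of underside; x along its length, y across, z up. 28 to 52 g; grip across its middle. May be absent.
- holder1: Plain black plastic cell holder, an open channel: 3 mm floor, two side walls, two end walls with brass tabs; 90 mm long, straight and whole: a sound one. Lies open side up, 30 mm wide, 22 mm high. Origin: centre of underside; x along its length, y across, z up. 28 to 52 g; grip across its middle. May be absent.
- holder2: Plain black plastic cell holder, an open channel: 3 mm floor, two side walls, two end walls with brass tabs; 90 mm long, straight and whole: a sound one. Lies open side up, 30 mm wide, 22 mm high. Origin: centre of underside; x along its length, y across, z up. 28 to 52 g; grip across its middle. May be absent.
- holder3: Plain black plastic cell holder, an open channel: 3 mm floor, two side walls, two end walls with brass tabs; 90 mm long, straight and whole: a sound one. Lies open side up, 30 mm wide, 22 mm high. Origin: centre of underside; x along its length, y across, z up. 28 to 52 g; grip across its middle. May be absent.
- short: Plain black plastic cell holder, an open channel: 3 mm floor, two side walls, two end walls with brass tabs; but only 62 mm long: an odd one. Lies open side up, 30 mm wide, 22 mm high. Origin: centre of underside; x along its length, y across, z up. 28 to 52 g; grip across its middle. May be absent.
- snapped: Plain black plastic cell holder, an open channel: 3 mm floor, two side walls, two end walls with brass tabs; 90 mm long, but end wall and last 25 mm of both side walls are broken off at its +x end (floor left): an odd one. Lies open side up, 30 mm wide, 22 mm high. Origin: centre of underside; x along its length, y across, z up. 28 to 52 g; grip across its middle. May be absent.
- bent: Plain black plastic cell holder, an open channel: 3 mm floor, two side walls, two end walls with brass tabs; but bent sideways at the middle, a shallow V from above (each 45 mm half slants 0.28 rad to +y): an odd one. Lies open side up, 30 mm wide, 22 mm high. Origin: centre of underside; x along its length, y across, z up. 28 to 52 g; grip across its middle. May be absent.
- spool: Aluminium solder spool, 56 mm diameter, 38 mm high, standing on its flange. Bystander. Origin: centre of underside. Not to be moved.
- flux: Small amber bottle, 36 mm diameter, 85 mm high. Bystander. Origin: centre of underside. Not to be moved.
- driver: Screwdriver 160 mm long, lying. Bystander. Origin on the bench under its middle. Not to be moved.
- tape: Roll of paper tape lying flat, 80 mm outside diameter, 18 mm high. Bystander. Origin: centre of underside. Not to be moved.
- meter: Yellow hand multimeter lying flat, 75 x 150 x 33 mm. Bystander. Origin: centre of underside. Not to be moved.
- module: Flat green circuit board, 50 x 46 mm, 6 mm high, lying among the holders. Bystander. Origin: centre of underside. Not to be moved.

How it is judged:
By the outcome, as a careful person would: the job done as asked, in the order asked, and still so for the second after the job is handed in, with the robot touching nothing.
Of holder0, holder1, holder2, holder3 only 3 to 4 are there at a start; the rules pass over those that are not, and their reading is None.
Of short, snapped, bent only 1 to 3 are there at a start; the rules pass over those that are not, and their reading is None.
At some moment in a run one of holder0, holder1, holder2, holder3, short, snapped, bent may be knocked a few centimetres aside while the robot is not near it.
It also fails if it takes over 210 s, if anything falls off the work surface, if the arm or the gripper's body presses on something with over 40 N, if the wrist force passes 120 N, or if a joint passes its speed limit or range.

## Robot

A 6-joint arm with a two-finger parallel gripper is mounted at the origin on the work surface. World frame = base frame: x ahead of the robot, y to its left, z up, the work surface at z = 0. Lengths are in mm, angles in rad, forces in N, time in s.
With the tool pointing down it reaches from about 275 to 750 mm from the base axis. Payload 10.2 kg.
Tool frame: the origin (TCP) lies midway between the tips of the shut fingers; the grasp point (between the pads) lies 19 mm behind it; z points along the fingers, y is the line along which they close (so a half turn about z gives the same grasp; the last joint's range is limited). The gripper opens to 85 mm and grips with 20 to 120 N. Pads are 22 mm wide; open, the fingers measure 114 mm over their backs; the gripper's body (76 mm by 85 mm) begins 54 mm behind the grasp point. The pads swing forward as they close: fully open they stand 13 mm farther back than shut.
Start: joints at [-1.467, 0.313, 1.498, -0, 1.331, -0.223], TCP at [168.52, -497.225, 231.294] pointing down, gripper open.
Joint ranges: [-2.94, 2.94], [-0.97, 2.17], [0.19, 2.56], [-1.23, 4.37], [0.02, 3.11], [-2.88, 2.88]. Speed limits (rad/s): [2.39, 2.39, 3.01, 3.14, 3.14, 3.14].

## Interface

Orientations are given as a unit quaternion [w, x, y, z].
In Python, from rig import ctrl, capture, camera_info gives the robot as it stands.
- The arm moves only by the tool apply_moves, never from a script. Its argument "targets" is a list of rows, each a list of 3 entries, a list of its own where there are three numbers: the finger opening in mm, from 0 to 85.4, then the shift along the world's x, y, z in mm, then the turn, a rotation vector about the world's x, y, z in degrees. In form: [[grip, [dx, dy, dz], [rx, ry, rz]], ...]. A call has 1 to 20 rows; each row is the pose to reach, as a shift and turn from the pose commanded when the call began; what a row does not reach only later rows make up. A row lasts 1/10 s, in which the tool goes at most 50 mm and 8.59 degrees, less where a joint would pass 70% of its speed; a pose out of reach is approached as far as the arm can. A call with a gripper value outside its range is refused whole. The fingers move at their own pace and stop on an object; "squeeze" is the grip in N (left out, the last holds). Time passes only in rows, so rows that repeat a pose let the fingers close. It gives the time, the measured TCP pose, the force, the opening and the grip force at its end, in the units of the state.
- ctrl.sense(): the state, without advancing time (a new reading comes with each control period).
- capture(name): name is "scene" or "top" or "wrist"; returns (picture, depth): 480x640x3 uint8, blue, green, red; 480x640 float32, mm along the optical axis (not along the pixel's ray), 0 where there is no reading.
- camera_info(name): a dict with "vfov" (degrees; the focal length in pixels is half the picture's height over the tangent of half this angle, whatever the lens; pixels are square), "cx", "cy" (the principal point, pixels), "k1" (the pictures are not rectified: a ray, as slopes to the right and down, at radius r is drawn at 1 + k1 r^2 times it, then the intrinsics apply), "extrinsics" (4x4, takes a point from camera to world coordinates). Camera axes: x right, y down, z forward; pixel columns grow to the right and rows downward; lengths in mm; the calibration is good to about 2 mm. A picture is of the moment at which its call begins: read the wrist's pose just before it. camera_info takes no time and is no camera call; for the wrist camera it gives the pose at the moment of the call.
- ctrl.finish_job(): hands the job in; it is judged then, once.
The state is a dict: "time_s": time; "joints": joint angles; "dq": joint speeds; "tau": joint torques, N m; "eef_pos": TCP position; "ee_rot": TCP orientation; "force": force on the tool from outside, world axes, zero at the start; "wrist_torque": the same for the moment, N m; "grip_width": opening from 0.0 (shut) to 1.0 (fully open); "grip_force": force on a finger pad.
Only numpy, scipy, OpenCV 4.12 (cv2) and the standard library are available. Lean on these libraries where they do the work, as an engineer would, in place of code of your own. Each camera call takes 0.05 s, during which the arm holds its last target. There are 200 camera calls.

## Working session

There is one attempt and no reset: what is moved stays moved. The work goes in short steps, Python scripts to look and compute and a tool call to move; the robot and the scene stay as the last step left them, time stands still between calls to the robot, and variables do not carry over. Pictures are saved under pics/ and viewed, at most 14 in all, crops included, and the job is handed in when it is done.

Besides the shell and the picture viewer there is one more tool, called after "Emit:" as name(argument=value, ...), one argument or row to a line, values as JSON. apply_moves: Moves the arm, as the interface text tells. Its arguments: {"type":"object","properties":{"targets":{"type":"array","items":{"type":"array"}},"squeeze":{"type":"number"}},"required":["targets"]}

```bash
ls; mkdir -p pics; cat > h.py <<'E'
import numpy as np, cv2
from rig import ctrl, capture, camera_info
def cam(name):
    i=camera_info(name); f=240/np.tan(np.radians(i["vfov"])/2)
    return f,i["cx"],i["cy"],i["k1"],np.array(i["extrinsics"])
def rays(c,px):
    f,cx,cy,k1,E=c; p=(np.atleast_2d(px).astype(float)-[cx,cy])/f; u=p.copy()
    for _ in range(20): u=p/(1+k1*(u**2).sum(1,keepdims=True))
    return np.c_[u,np.ones(len(u))]
def toplane(c,px,z):
    E=c[4]; d=rays(c,px)@E[:3,:3].T; o=E[:3,3]
    return o+d*((z-o[2])/d[:,2])[:,None]
def topix(c,P):
    f,cx,cy,k1,E=c; q=(np.atleast_2d(P)-E[:3,3])@E[:3,:3]; u=q[:,:2]/q[:,2:]
    return u*(1+k1*(u**2).sum(1,keepdims=True))*f+[cx,cy]
def cloud(c,dep):
    v,u=np.mgrid[0:480,0:640]; r=rays(c,np.c_[u.ravel(),v.ravel()])*dep.reshape(-1,1)
    return (r@c[4][:3,:3].T+c[4][:3,3]).reshape(480,640,3)
E
python3 - <<'E'
from h import *
for n in ("top","scene"):
    c=cam(n); im,d=capture(n); cv2.imwrite(f"pics/{n}0.png",im); np.save(f"{n}0.npy",d); print(n,c)
print(ctrl.sense())
E
```

```text
pics
top (np.float64(523.2507136788969), 313.6914405215391, 230.4551366686439, 0.03265810343167461, array([[-4.64393556e-03, -9.79464665e-01,  2.01562408e-01,
         2.45237571e+02],
       [-9.99979087e-01,  5.45585220e-03,  3.47275076e-03,
        -2.77493580e+01],
       [-4.50113136e-03, -2.01542065e-01, -9.79469518e-01,
         1.27903969e+03],
       [ 0.00000000e+00,  0.00000000e+00,  0.00000000e+00,
         1.00000000e+00]]))
scene (np.float64(556.2046642454638), 321.48189739991733, 234.73845591661404, 0.030382766326101863, array([[-7.52692094e-01,  3.56790678e-01, -5.53312772e-01,
         1.29552080e+03],
       [ 6.58107438e-01,  3.83886112e-01, -6.47708308e-01,
         9.09800573e+02],
       [-1.86871979e-02, -8.51664174e-01, -5.23754641e-01,
         8.16831048e+02],
       [ 0.00000000e+00,  0.00000000e+00,  0.00000000e+00,
         1.00000000e+00]]))
{'time_s': 0.1, 'joints': array([-1.46739050e+00,  3.13371295e-01,  1.49834385e+00, -1.80830788e-05,
        1.33098368e+00, -2.23412662e-01]), 'dq': array([ 0.00041003, -0.0006357 , -0.00075866,  0.00083084, -0.00080458,
        0.00043092]), 'tau': array([ 3.00689993e-03, -4.12895679e+01, -2.60141212e+01, -1.31016377e-04,
        3.00860251e-03, -8.70936390e-06]), 'eef_pos': array([ 168.49600938, -496.99317371,  230.81043922]), 'ee_rot': array([-5.52613950e-04,  9.86677891e-01,  1.62685072e-01,  2.44011414e-05]), 'force': array([-0.64723876, -0.25830119, -0.00572388]), 'wrist_torque': array([-0.02713532,  0.0563655 ,  0.01394491]), 'grip_force': 0.0, 'grip_width': 0.9994990686113242}
```

View pics/top0.png

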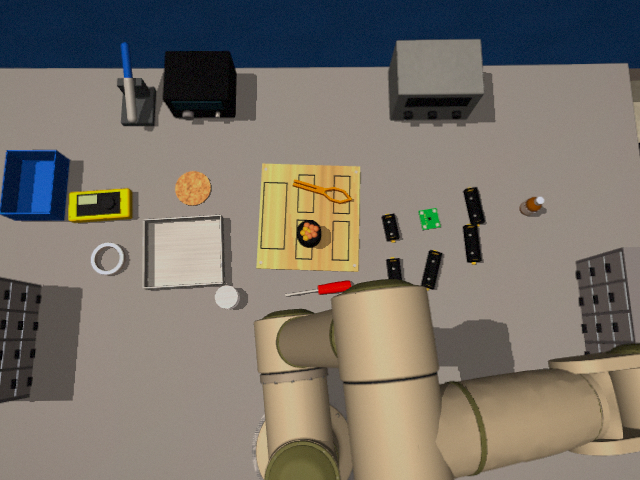

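View pics/scene0.png

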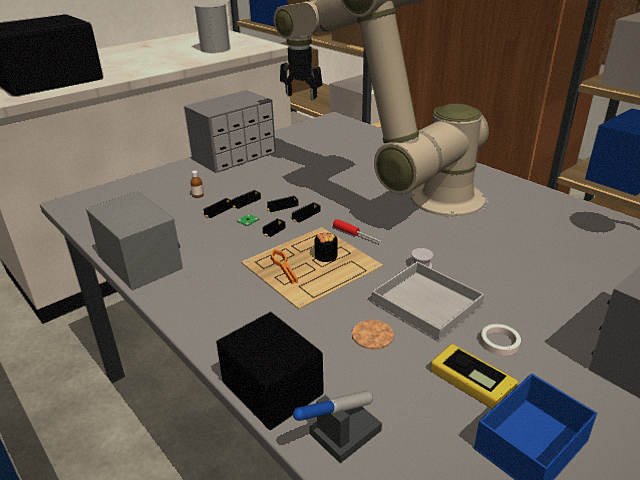

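The top view shows the board at about (310,217), with the pot at (309,233) and the tweezers at (322,190) on it. The coaster is at (193,188), the tray at (184,252), and five holders lie to the right: (390,228), (395,270), (432,270), (473,205) and (471,244). The scene view confirms this.

```bash
cat > m.py <<'E'
from h import *
def blobs(m,amin=30):
    n,l,s,_=cv2.connectedComponentsWithStats(m.astype(np.uint8),connectivity=8)
    return [(l==i) for i in range(1,n) if s[i,4]>=amin]
def rect(c,b,z):
    v,u=np.nonzero(b); P=toplane(c,np.c_[u,v],z)[:,:2].astype(np.float32)
    r=cv2.minAreaRect(P); B=cv2.boxPoints(r); e=B[1]-B[0],B[2]-B[1]
    e=max(e,key=np.linalg.norm); return np.array(r[0]),sorted(r[1])[::-1],np.degrees(np.arctan2(e[1],e[0]))%180,len(P)
def holders(c,im,roi,z=22,th=60,amin=60,name=""):
    m=(im.max(2)<th); M=np.zeros_like(m); M[roi[1]:roi[3],roi[0]:roi[2]]=1
    m=cv2.morphologyEx((m&M).astype(np.uint8),cv2.MORPH_CLOSE,np.ones((3,3)))
    for b in blobs(m,amin):
        r=rect(c,b,z); v,u=np.nonzero(b); print(name,"px",u.mean().round(),v.mean().round(),"ctr",r[0].round(1),"size",np.round(r[1],1),"ang",round(r[2],1))
E
python3 - <<'E'
from m import *
c=cam("top"); im=cv2.imread("pics/top0.png"); hsv=cv2.cvtColor(im,cv2.COLOR_BGR2HSV); d=np.load("top0.npy")
P=cloud(c,d)
def z(u,v): return P[v,u].round(1)
print("pts",z(600,60),z(270,260),z(309,233),z(193,188),z(184,252),z(322,190))
H,S,V=cv2.split(hsv)
roi=np.zeros((480,640),bool); roi[140:285,245:375]=1
b=(H>10)&(H<35)&(S>60)&(V>90)&roi
b=cv2.morphologyEx(b.astype(np.uint8),cv2.MORPH_CLOSE,np.ones((15,15)))
for x in blobs(b,2000): print("board",rect(c,x,4))
t=(H<14)&(S>190)&(V>120)&roi
for x in blobs(t,30): print("orange",rect(c,x,6))
roi[:]=0; roi[160:215,165:220]=1
for x in blobs((S>90)&roi,300): print("coaster",rect(c,x,4))
k=(V<50); r2=np.zeros_like(k); r2[215:255,290:330]=1
for x in blobs(k&r2,60): print("pot",rect(c,x,52), np.nonzero(x)[1].mean(),np.nonzero(x)[0].mean())
holders(c,im,(375,170,500,300))
# tray from depth rim
r3=np.zeros_like(k); r3[205:300,135:235]=1
q=P[(P[...,2]>25)&(P[...,2]<45)&r3]; print("tray",cv2.minAreaRect(q[:,:2].astype(np.float32)))
q=P[(P[...,2]>45)&(P[...,2]<70)&(r2)]; print("pot depth",cv2.minEnclosingCircle(q[:,:2].astype(np.float32)),q.mean(0))
cv2.imwrite("pics/z.png",cv2.resize(im[140:300,235:505],None,fx=2.9,fy=2.9,interpolation=cv2.INTER_CUBIC))
E
```

```text
pts [ 1303.1 -1135.9  -608.3] [433.6  84.3   6.9] [488.5 -12.3  67.2] [618.5 281.    5.4] [454.6 295.7   7.7] [608.1 -44.5  17.1]
board (array([544.61993408, -11.69822693]), [271.80548095703125, 252.3554229736328], np.float32(177.85243), 10684)
orange (array([377.63183594, -80.53094482]), [60.794960021972656, 7.2963972091674805], np.float32(89.7282), 72)
coaster (array([619.2824707 , 282.66171265]), [89.78001403808594, 88.3241195678711], np.float32(1.960807), 984)
pot (array([490.55722046, -10.89719963]), [65.84281921386719, 55.138309478759766], np.float32(179.67711), 279) 308.42652329749103 235.21863799283153
 px 473.0 225.0 ctr [ 517.9 -414.6] size [189.3  50.5] ang 175.0
 px 390.0 227.0 ctr [ 511.5 -211.4] size [64.4 32.4] ang 10.1
 px 431.0 269.0 ctr [ 407.4 -306.7] size [91.3 32. ] ang 164.3
 px 393.0 273.0 ctr [ 403.2 -214.2] size [88.5 62.9] ang 89.8
tray ((435.2210998535156, 278.8922119140625), (208.8299102783203, 219.0867919921875), 2.986893892288208)
pot depth ((494.0308837890625, -10.92090129852295), 30.146665573120117) [491.86762841 -10.43821703  61.7146325 ]
```

View pics/z.png

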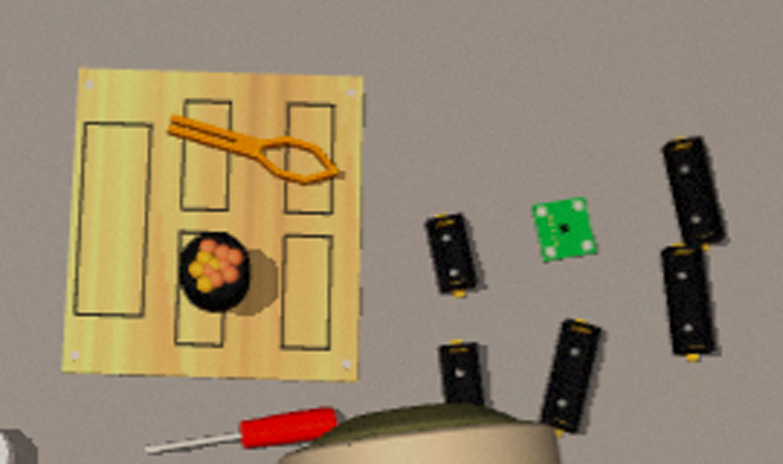

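The zoomed view shows five holders: one short at zoom (453,255), and three plain ones. The fifth, at (462,375), is partly hidden by the arm. The tweezers' tips point left, and the pot is at (215,270).

Emit:
apply_moves(
  targets=[
    [85,[322,486,100],[0,0,-18.7]],
    [85,[322,486,100],[0,0,-18.7]],
    [85,[322,486,100],[0,0,-18.7]],
    [85,[322,486,100],[0,0,-18.7]],
    [85,[322,486,100],[0,0,-18.7]],
    [85,[322,486,100],[0,0,-18.7]],
    [85,[322,486,100],[0,0,-18.7]],
    [85,[322,486,100],[0,0,-18.7]],
    [85,[322,486,100],[0,0,-18.7]],
    [85,[322,486,100],[0,0,-18.7]],
    [85,[322,486,100],[0,0,-18.7]],
    [85,[322,486,100],[0,0,-18.7]],
    [85,[322,486,100],[0,0,-18.7]],
    [85,[322,486,100],[0,0,-18.7]],
    [85,[322,486,100],[0,0,-18.7]],
    [85,[322,486,100],[0,0,-18.7]],
  ],
)

```text
time_s: 1.7
eef_pos: [490.1, -12.2, 331.2]
ee_rot: [0.0, 1.0, -0.001, -0.0]
force: [1.0, 0.1, 0.1]
grip_width: 0.995
grip_force: 0.0
```

```bash
python3 - <<'E'
from m import *
c=cam("wrist"); im,d=capture("wrist"); cv2.imwrite("pics/w1.png",im); np.save("w1.npy",d); np.save("w1c.npy",np.array(c,dtype=object),allow_pickle=True); print(c)
t,_=capture("top"); cv2.imwrite("pics/top1.png",t); print(ctrl.sense()["eef_pos"])
E
```

```text
(np.float64(367.18031934664856), 319.97571577460786, 239.03484436010916, -0.04243042391367168, array([[-2.78926114e-03, -9.48337740e-01, -3.17250296e-01,
         5.71775546e+02],
       [-9.99996046e-01,  2.53136366e-03,  1.22509710e-03,
        -1.28244666e+01],
       [-3.58729947e-04,  3.17252458e-01, -9.48341051e-01,
         4.73075587e+02],
       [ 0.00000000e+00,  0.00000000e+00,  0.00000000e+00,
         1.00000000e+00]]))
[490.19617116 -12.06658519 331.28832543]
```

View pics/w1.png

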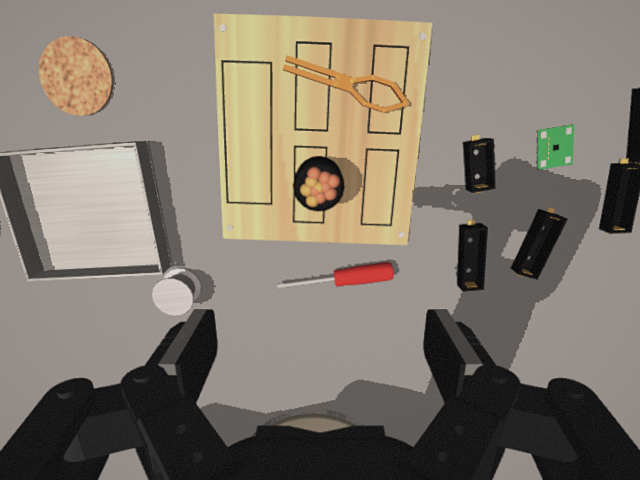

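The wrist view clearly shows the board outlines, the tweezers (block at about (347,83)), the pot (319,184), the coaster (76,75), the tray and the holders.

```bash
python3 - <<'E'
from m import *
c=tuple(np.load("w1c.npy",allow_pickle=True)); im=cv2.imread("pics/w1.png"); H,S,V=cv2.split(cv2.cvtColor(im,cv2.COLOR_BGR2HSV))
P=cloud(c,np.load("w1.npy"))
roi=np.zeros((480,640),bool); roi[5:250,205:440]=1
b=(H>10)&(H<35)&(S>60)&(V>80)&roi
b=cv2.morphologyEx(b.astype(np.uint8),cv2.MORPH_CLOSE,np.ones((15,15)))
for x in blobs(b,2000): print("board",rect(c,x,4))
t=(S>200)&(H<17)&roi
for x in blobs(t,50):
    v,u=np.nonzero(x); q=toplane(c,np.c_[u,v],14)[:,:2]; m=q.mean(0); w=np.linalg.svd(q-m,full_matrices=False)[2][0]; s=(q-m)@w
    print("tw",len(q),m,rect(c,x,14),"ax",w,s.min(),s.max())
    y=(q-m)@[-w[1],w[0]]
    for a in np.arange(-90,90,10):
        k=(s>=a)&(s<a+10)
        if k.any(): print(a,y[k].min().round(1),y[k].max().round(1),end=" | ")
    print()
dk=(V<75)&roi
for x in blobs(dk,40):
    h=cv2.convexHull(np.argwhere(x)[:,::-1].astype(np.int32)); print("dark",np.argwhere(x).mean(0).round(),[r if np.isscalar(r) else np.round(r,1) for r in rect(c,x,4)])
r=np.zeros_like(roi); r[25:130,25:130]=1
for x in blobs((S>90)&r,300): print("coaster",rect(c,x,4))
q=P[(P[...,2]>40)&(P[...,2]<72)&roi]; print("pot",cv2.minEnclosingCircle(q[:,:2].astype(np.float32)),q.mean(0),np.percentile(q[:,2],[50,99]))
x=max(blobs((V<60)&roi&(np.hypot(*(np.indices(V.shape)-np.array([184,319])[:,None,None]))<35),100),key=np.sum)
print("potblob z56",rect(c,x,56))
for zz in [(31,39)]:
    r=np.zeros_like(roi); r[130:290,0:180]=1
    m=(P[...,2]>30)&(P[...,2]<40)&r; q=P[m][:,:2]; print("tray",q.min(0),q.max(0),cv2.minAreaRect(q.astype(np.float32)))
holders(c,im,(440,60,640,310),name="w")
t=cv2.imread("pics/top1.png"); holders(cam("top"),t,(375,170,500,330),name="t")
im2=cv2.resize(t[150:300,370:500],None,fx=4,fy=4,interpolation=cv2.INTER_CUBIC); cv2.imwrite("pics/z2.png",im2)
E
```

```text
board (array([546.11169434, -11.06558228]), [270.25164794921875, 250.1072998046875], np.float32(177.71994), 45048)
dark [ 44. 309.] [array([647.3,  -4.7]), array([39.5, 14.9]), np.float32(89.74562), 64]
dark [ 59. 392.] [array([625.6, -94. ]), array([51.3, 40.8]), np.float32(177.3731), 130]
dark [ 77. 254.] [array([601.6,  75. ]), array([66.7, 58.3]), np.float32(177.66107), 127]
dark [121. 307.] [array([576.9,  -2. ]), array([41.3, 39.3]), np.float32(178.72084), 83]
dark [127. 388.] [array([567.3, -91.9]), array([41. , 29.4]), np.float32(90.11862), 77]
dark [159. 225.] [array([519.1, 107. ]), array([66.3,  1.4]), np.float32(177.42181), 60]
dark [177. 269.] [array([503.6,  51.1]), array([90.8, 24.8]), np.float32(160.79527), 89]
dark [179. 317.] [array([495.2, -10.5]), array([82.3, 64.8]), np.float32(177.03804), 1149]
dark [150. 384.] [array([532. , -91.1]), array([39.6,  4.8]), np.float32(82.87642), 40]
coaster (array([622.60534668, 281.91906738]), [90.58914184570312, 87.94447326660156], np.float32(88.73856), 4482)
pot ((495.83160400390625, -10.0477294921875), 29.764202117919922) [497.80984122 -10.40710163  61.20843302] [60.55777351 67.21234544]
potblob z56 (array([498.42156982, -10.71234512]), [60.86268997192383, 56.3581428527832], np.float32(179.83939), 1035)
tray [356.33897438 171.98385724] [545.57175812 390.521942  ] ((446.8869323730469, 282.4365234375), (190.59173583984375, 213.61404418945312), 2.607346773147583)
w px 624.0 179.0 ctr [ 518.7 -398.3] size [179.8  47.3] ang 2.9
w px 479.0 164.0 ctr [ 515.4 -207.4] size [63.9 36.9] ang 9.5
w px 538.0 243.0 ctr [ 411.8 -299.9] size [91.2 44.1] ang 164.6
w px 472.0 256.0 ctr [ 394.  -213.4] size [96.  37.5] ang 4.7
t px 473.0 225.0 ctr [ 517.9 -414.6] size [189.3  50.6] ang 175.0
t px 390.0 227.0 ctr [ 511.2 -211.4] size [65.3 33.2] ang 9.0
t px 431.0 269.0 ctr [ 407.4 -306. ] size [92.5 33.3] ang 164.4
t px 395.0 277.0 ctr [ 388.9 -217.1] size [90.7 32.7] ang 4.9
```

View pics/z2.png

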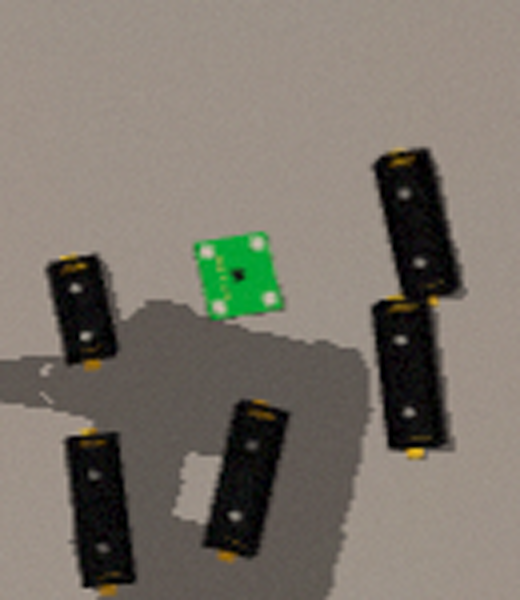

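Emit:
apply_moves(
  targets=[
    [85,[5,1,-200],[0,0,0]],
    [85,[5,1,-200],[0,0,0]],
    [85,[5,1,-200],[0,0,0]],
    [85,[5,1,-200],[0,0,0]],
    [85,[5,1,-260],[0,0,0]],
    [85,[5,1,-290],[0,0,0]],
    [85,[5,1,-316],[0,0,0]],
    [85,[5,1,-316],[0,0,0]],
    [50,[5,1,-316],[0,0,0]],
    [50,[5,1,-316],[0,0,0]],
    [50,[5,1,-316],[0,0,0]],
    [50,[5,1,-316],[0,0,0]],
    [50,[5,1,-316],[0,0,0]],
    [50,[5,1,-316],[0,0,0]],
    [50,[5,1,-316],[0,0,0]],
    [50,[5,1,-316],[0,0,0]],
  ],
  squeeze=40,
)

```text
time_s: 3.4
eef_pos: [496.6, -10.6, 17.3]
ee_rot: [0.0, 1.0, 0.0, 0.002]
force: [-2.0, -0.7, 6.9]
grip_width: 0.69
grip_force: 43.4
```

```bash
python3 - <<'E'
from m import *
c=tuple(np.load("w1c.npy",allow_pickle=True)); im=cv2.imread("pics/w1.png"); H,S,V=cv2.split(cv2.cvtColor(im,cv2.COLOR_BGR2HSV))
print(H[83,347],S[83,347],V[83,347],H[40,250],S[40,250],V[40,250])
roi=np.zeros((480,640),bool); roi[45:120,275:415]=1
h=cv2.calcHist([H[roi],],[0],None,[30],[0,30]).ravel(); print(h)
t=(H<=16)&(S>140)&roi
for x in blobs(t,50):
    v,u=np.nonzero(x); q=toplane(c,np.c_[u,v],14)[:,:2]; r=rect(c,x,14); print(r)
    a=np.radians(r[2]); w=np.array([np.cos(a),np.sin(a)]); m=r[0]
    s=(q-m)@w; y=(q-m)@[-w[1],w[0]]
    for a in np.arange(-80,80,10):
        k=(s>=a)&(s<a+10)
        if k.any(): print(a,y[k].min().round(1),y[k].max().round(1),end=" | ")
    print()
E
```

```text
16 161 206 28 78 207
[   5.    0.    0.    0.    0.    2.    2.    2.    2.    5.   15.   13.
   36.   69.  149.  853. 1113. 1658. 1373. 1648. 1300.  582.  437.  675.
  470.   76.    8.    0.    0.    0.]
(array([609.38220215, -44.37795258]), [151.19186401367188, 35.30817794799805], np.float32(72.34992), 1410)
-80 -5.1 5.4 | -70 -11.3 10.8 | -60 -17.7 15.8 | -50 -17.5 17.6 | -40 -17.4 17.7 | -30 -17.7 17.4 | -20 -14.2 14.6 | -10 -10.0 9.7 | 0 -7.8 8.1 | 10 -8.1 8.5 | 20 -8.0 8.2 | 30 -7.9 8.2 | 40 -7.6 8.2 | 50 -7.5 8.5 | 60 -7.8 8.2 | 70 -7.1 8.2 |
```

Emit:
apply_moves(
  targets=[
    [50,[0,0,30],[0,0,0]],
    [50,[0,0,80],[0,0,0]],
    [50,[20,45,80],[0,0,0]],
    [50,[40,90,80],[0,0,0]],
    [50,[60,135,80],[0,0,0]],
    [50,[80,180,80],[0,0,0]],
    [50,[100,225,80],[0,0,0]],
    [50,[115,262,80],[0,0,0]],
    [50,[126,292,80],[0,0,0]],
    [50,[126,292,80],[0,0,0]],
    [50,[126,292,80],[0,0,0]],
    [50,[126,292,40],[0,0,0]],
    [50,[126,292,15],[0,0,0]],
    [50,[126,292,6],[0,0,0]],
    [50,[126,292,2],[0,0,0]],
    [50,[126,292,1],[0,0,0]],
    [50,[126,292,1],[0,0,0]],
    [62,[126,292,1],[0,0,0]],
    [85,[126,292,1],[0,0,0]],
    [85,[126,292,1],[0,0,0]],
  ],
)

```text
time_s: 5.4
eef_pos: [621.9, 281.9, 17.0]
ee_rot: [-0.0, 1.0, 0.0, 0.001]
force: [-0.5, 0.6, -1.1]
grip_width: 0.996
grip_force: 0.0
```

Emit:
apply_moves(
  targets=[
    [85,[0,0,50],[0,0,0]],
    [85,[0,0,100],[0,0,0]],
    [85,[0,0,150],[0,0,0]],
    [60,[-11,-323,180],[0,0,72.4]],
    [60,[-11,-323,180],[0,0,72.4]],
    [60,[-11,-323,180],[0,0,72.4]],
    [60,[-11,-323,180],[0,0,72.4]],
    [60,[-11,-323,180],[0,0,72.4]],
    [60,[-11,-323,180],[0,0,72.4]],
    [60,[-11,-323,180],[0,0,72.4]],
    [60,[-11,-323,180],[0,0,72.4]],
    [60,[-11,-323,180],[0,0,72.4]],
    [60,[-11,-323,180],[0,0,72.4]],
    [60,[-11,-323,180],[0,0,72.4]],
    [60,[-11,-323,180],[0,0,72.4]],
    [60,[-11,-323,180],[0,0,72.4]],
    [60,[-11,-323,180],[0,0,72.4]],
    [60,[-11,-323,180],[0,0,72.4]],
  ],
)

```text
time_s: 7.2
eef_pos: [610.5, -41.2, 196.3]
ee_rot: [0.0, 0.807, 0.591, -0.0]
force: [0.1, 0.1, 0.2]
grip_width: 0.698
grip_force: 0.0
```

```bash
cat >> m.py <<'E'
def tweez(c,im,roi):
    H,S,V=cv2.split(cv2.cvtColor(im,cv2.COLOR_BGR2HSV)); R=np.zeros(H.shape,bool); R[roi[1]:roi[3],roi[0]:roi[2]]=1
    for x in blobs((H<=16)&(S>140)&R,200):
        v,u=np.nonzero(x); q=toplane(c,np.c_[u,v],14)[:,:2]; r=rect(c,x,14)
        a=np.radians(r[2]); w=np.array([np.cos(a),np.sin(a)]); s=(q-r[0])@w; y=(q-r[0])@[-w[1],w[0]]
        if np.ptp(y[s<0])<np.ptp(y[s>0]): w=-w
        print("tweezers",np.round(r[0],1),np.round(r[1],1),"origin",(r[0]+4*w).round(1),"ang",np.degrees(np.arctan2(w[1],w[0])).round(1))
E
python3 - <<'E'
from m import *
print(ctrl.sense()["eef_pos"],ctrl.sense()["ee_rot"])
c=cam("wrist"); im,d=capture("wrist"); cv2.imwrite("pics/w2.png",im)
tweez(c,im,(0,0,640,480))
c=cam("top"); t,d=capture("top"); cv2.imwrite("pics/top2.png",t); P=cloud(c,d); tt=P[150:220,150:240]; q=tt[(tt[...,2]>45)&(tt[...,2]<72)]; print("pot",cv2.minEnclosingCircle(q[:,:2].astype(np.float32)),q[:,2].max())
holders(c,t,(375,170,500,330),name="t")
E
```

```text
[610.52950694 -41.15083319 196.28453246] [ 5.36599038e-06  8.06908761e-01  5.90676096e-01 -1.49896706e-05]
tweezers [608.7 -44.4] [151.9  34.7] origin [609.8 -40.6] ang 73.2
tweezers [368.  -71.4] [82.  32.9] origin [368.6 -75.4] ang -81.3
pot ((618.8681030273438, 280.0176086425781), 29.97435188293457) 71.20223432921034
t px 473.0 225.0 ctr [ 517.9 -414.6] size [189.3  50.6] ang 175.0
t px 390.0 227.0 ctr [ 512.  -210.8] size [65.6 33.5] ang 10.2
t px 431.0 269.0 ctr [ 407.2 -305.9] size [92.2 33.3] ang 164.3
t px 395.0 277.0 ctr [ 388.9 -217. ] size [90.7 33. ] ang 4.9
```

View pics/w2.png

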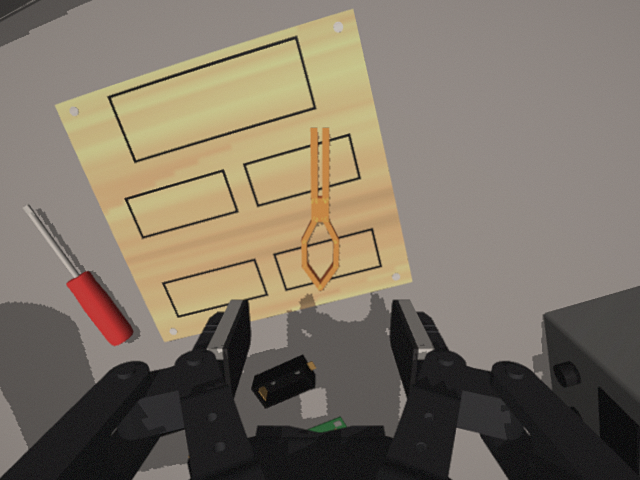

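The view shows the tweezers lying along the fingers' plane at (320,205) with the block at (320,211). The board outlines are all clear, and the pot sits on the coaster.

Emit:
apply_moves(
  targets=[
    [50,[-0.5,0.3,-50],[0,0,0.5]],
    [50,[-0.5,0.3,-100],[0,0,0.5]],
    [50,[-0.5,0.3,-150],[0,0,0.5]],
    [50,[-0.5,0.3,-175],[0,0,0.5]],
    [50,[-0.5,0.3,-190],[0,0,0.5]],
    [50,[-0.5,0.3,-190],[0,0,0.5]],
    [8,[-0.5,0.3,-190],[0,0,0.5]],
    [8,[-0.5,0.3,-190],[0,0,0.5]],
    [8,[-0.5,0.3,-190],[0,0,0.5]],
    [8,[-0.5,0.3,-190],[0,0,0.5]],
    [8,[-0.5,0.3,-190],[0,0,0.5]],
    [8,[-0.5,0.3,-190],[0,0,0.5]],
    [8,[-0.5,0.3,-190],[0,0,0.5]],
    [8,[-0.5,0.3,-190],[0,0,0.5]],
    [8,[-0.5,0.3,-180],[0,0,0.5]],
    [8,[-0.5,0.3,-150],[0,0,0.5]],
  ],
  squeeze=30,
)

```text
time_s: 8.9
eef_pos: [608.6, -40.6, 45.2]
ee_rot: [-0.002, 0.804, 0.594, -0.001]
force: [0.4, 1.2, 0.7]
grip_width: 0.177
grip_force: 29.2
```

```bash
cat >> m.py <<'E'
def board(c,im):
    """closed outlines: contours of the line's inside"""
    g=cv2.cvtColor(im,cv2.COLOR_BGR2HSV)[...,2]; m=(g<110).astype(np.uint8)
    k,hr=cv2.findContours(m,cv2.RETR_CCOMP,cv2.CHAIN_APPROX_NONE)
    for q,h in zip(k,hr[0]):
        if h[3]<0: continue
        P=toplane(c,q[:,0,:],4)[:,:2].astype(np.float32); r=cv2.minAreaRect(P); s=sorted(r[1])
        if 35<s[0]<65 and 90<s[1]<180:
            B=cv2.boxPoints(r); e=max(B[1]-B[0],B[2]-B[1],key=np.linalg.norm); print("outline",np.round(r[0],1),np.round(s,1),round(float(np.degrees(np.arctan2(e[1],e[0])))%180,1))
E
python3 - <<'E'
from m import *
c=cam("wrist"); s=ctrl.sense(); 
im,d=capture("wrist"); cv2.imwrite("pics/w3.png",im); board(c,im)
E
```

Emit:
apply_moves(
  targets=[
    [8,[0,0,30],[0,0,0]],
    [8,[-57,117.5,30],[0,0,-75]],
    [8,[-57,117.5,30],[0,0,-75]],
    [8,[-57,117.5,30],[0,0,-75]],
    [8,[-57,117.5,30],[0,0,-75]],
    [8,[-57,117.5,30],[0,0,-75]],
    [8,[-57,117.5,30],[0,0,-75]],
    [8,[-57,117.5,30],[0,0,-75]],
    [8,[-57,117.5,30],[0,0,-75]],
    [8,[-57,117.5,30],[0,0,-75]],
    [8,[-57,117.5,30],[0,0,-75]],
    [8,[-57,117.5,30],[0,0,-75]],
  ],
)

```text
time_s: 10.15
eef_pos: [553.2, 76.6, 76.8]
ee_rot: [0.0, 1.0, -0.017, 0.0]
force: [0.2, -0.3, 0.1]
grip_width: 0.175
grip_force: 29.2
```

```bash
python3 - <<'E'
from m import *
c=cam("wrist"); im,d=capture("wrist"); cv2.imwrite("pics/w3.png",im); board(c,im)
s=ctrl.sense(); print(s["grip_width"],s["eef_pos"],s["ee_rot"])
c=cam("top"); im,d=capture("top"); cv2.imwrite("pics/top3.png",im); board(c,im)
im=cv2.imread("pics/w1.png"); c=tuple(np.load("w1c.npy",allow_pickle=True)); board(c,im)
E
```

```text
outline [484.1 -88.2] [38.1 95.6] 177.6
outline [549.8  77. ] [ 56.6 167.9] 177.6
outline [605.5  -3.1] [38.4 95.7] 177.7
0.1780880482885379 [553.10978923  76.59097896  76.69233535] [ 4.93505942e-06  9.99859728e-01 -1.67467224e-02  2.68331378e-04]
outline [483.9 -88.4] [40.4 98. ] 177.6
outline [549.7  77. ] [ 58.1 169.9] 177.7
```

View pics/w3.png

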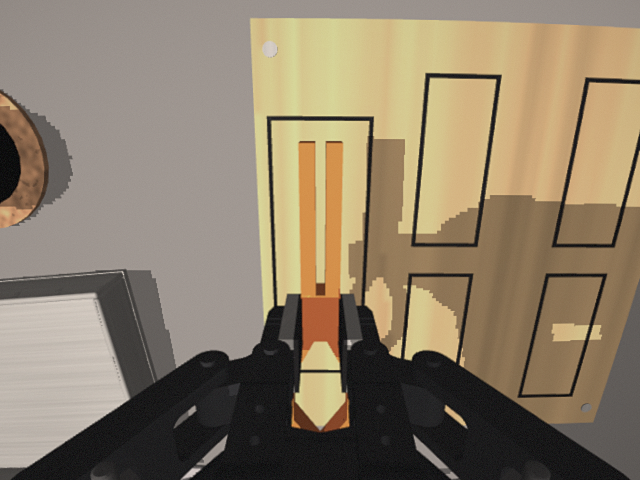

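The tweezers are held between the pads at (320,330). They are parallel to the long outline and centred in it, with the top edge at row 118.

Emit:
apply_moves(
  targets=[
    [8,[0.5,0.5,-40],[0,0,0]],
    [8,[0.5,0.5,-60],[0,0,0]],
    [8,[0.5,0.5,-67],[0,0,0]],
    [8,[0.5,0.5,-69],[0,0,0]],
    [8,[0.5,0.5,-69],[0,0,0]],
    [20,[0.5,0.5,-69],[0,0,0]],
    [40,[0.5,0.5,-69],[0,0,0]],
    [40,[0.5,0.5,-67],[0,0,0]],
    [40,[0.5,0.5,-40],[0,0,0]],
    [40,[0.5,0.5,10],[0,0,0]],
    [60,[0,-50,60],[0,0,0]],
    [60,[-50,-90,110],[0,0,0]],
    [60,[-100,-120,150],[0,0,0]],
    [60,[-120,-160,180],[0,0,0]],
    [60,[-140,-200,200],[0,0,0]],
    [60,[-150,-240,220],[0,0,0]],
    [60,[-153,-280,223],[0,0,0]],
    [60,[-153,-326,223],[0,0,0]],
    [60,[-153,-326,223],[0,0,0]],
    [60,[-153,-326,223],[0,0,0]],
  ],
)

```text
time_s: 12.25
eef_pos: [399.1, -253.4, 300.0]
ee_rot: [0.001, 1.0, -0.02, 0.0]
force: [-0.0, 0.3, -1.1]
grip_width: 0.703
grip_force: 0.0
```

```bash
python3 - <<'E'
from m import *
print(ctrl.sense()["eef_pos"])
c=cam("wrist"); im,d=capture("wrist"); cv2.imwrite("pics/w4.png",im); np.save("w4.npy",d)
np.save("w4c.npy",np.array(c,dtype=object),allow_pickle=True)
tweez(c,im,(0,0,640,300)); board(c,im)
holders(c,im,(0,0,640,330),name="w",amin=300)
c=cam("top"); im,d=capture("top"); cv2.imwrite("pics/top4.png",im); tweez(c,im,(240,150,380,300)); holders(c,im,(375,170,500,330),name="t")
E
```

```text
[ 399.09462815 -253.38426405  300.00145402]
tweezers [547.5  69.6] [142.9  29.4] origin [543.5  69.3] ang -176.2
tweezers [ 567.6 -574.9] [40.7 36.5] origin [ 566.5 -571.1] ang 105.5
tweezers [514.3  82.9] [63.6 20.7] origin [518.3  82.9] ang -0.7
tweezers [367.7 -70.6] [87.1 24.8] origin [367.2 -66.7] ang 98.2
outline [488.    1.2] [40.3 98. ] 177.7
outline [484.2 -88.8] [40.3 97.5] 177.6
w px 463.0 77.0 ctr [ 509.1 -412.2] size [163.   53.2] ang 173.3
w px 277.0 85.0 ctr [ 514.8 -212.9] size [61.2 30. ] ang 9.7
w px 366.0 178.0 ctr [ 410.3 -306.3] size [89.  31.3] ang 164.2
w px 290.0 196.0 ctr [ 392.3 -219.1] size [90.2 29.9] ang 4.8
w px 242.0 318.0 ctr [ 241.6 -141.8] size [42.8 26.7] ang 177.8
w px 398.0 317.0 ctr [ 232.5 -352.6] size [43.  26.7] ang 177.7
tweezers [365.6 -72. ] [80.5 24.8] origin [365.  -68.1] ang 97.8
t px 390.0 227.0 ctr [ 511.7 -211.6] size [64.6 32.6] ang 9.9
t px 440.0 249.0 ctr [ 453.5 -337.6] size [112.8  49.1] ang 40.6
```

View pics/w4.png

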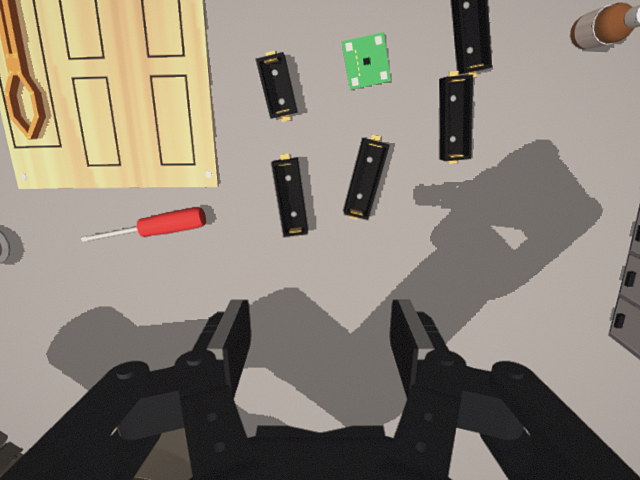

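The picture shows five holders: the short one at (277,85), and four full-length straight ones at (290,196), (366,178), (456,117) and (470,35). The tweezers lie in the long outline at the left edge. Next I move over the short one.

Emit:
apply_moves(
  targets=[
    [60,[50,20,-50],[0,0,8]],
    [60,[114,37,-100],[0,0,12.1]],
    [60,[114,37,-150],[0,0,12.1]],
    [60,[114,37,-200],[0,0,12.1]],
    [60,[114,37,-200],[0,0,12.1]],
    [60,[114,37,-200],[0,0,12.1]],
    [60,[114,37,-200],[0,0,12.1]],
    [60,[114,37,-200],[0,0,12.1]],
  ],
)

```text
time_s: 13.15
eef_pos: [514.8, -212.8, 102.1]
ee_rot: [0.001, 0.996, 0.088, 0.002]
force: [0.2, 0.2, 0.2]
grip_width: 0.701
grip_force: 0.0
```

```bash
python3 - <<'E'
from m import *
print(ctrl.sense()["eef_pos"],ctrl.sense()["ee_rot"])
c=cam("wrist"); im,d=capture("wrist"); cv2.imwrite("pics/w5.png",im); holders(c,im,(180,150,460,330),name="w",amin=300)
c=cam("top"); P=toplane(c,[(143,217),(222,215),(223,288),(144,290)],35); print(P,P.mean(0))
t=cv2.imread("pics/top4.png"); holders(c,t,(370,170,500,330),name="t",th=35)
E
```

```text
[ 514.84527284 -212.82599043  102.13778855] [0.00137569 0.99615555 0.08757598 0.00163442]
w px 318.0 242.0 ctr [ 517.5 -211.6] size [65.3 29.2] ang 10.0
w px 242.0 318.0 ctr [ 458.9 -167. ] size [23.4 13.3] ang 6.3
w px 398.0 317.0 ctr [ 477.9 -276.2] size [23.5 13.3] ang 13.6
[[537.01603466 392.2120371   35.        ]
 [541.01840345 200.35971259  35.        ]
 [363.07100602 192.45550622  35.        ]
 [359.62372628 378.88739533  35.        ]] [450.1822926  290.97866281  35.        ]
t px 390.0 227.0 ctr [ 512.  -211.4] size [63.6 30.4] ang 9.9
t px 440.0 250.0 ctr [ 450.7 -339. ] size [105.9  41.7] ang 43.5
```

Emit:
apply_moves(
  targets=[
    [60,[1,0.5,-50],[0,0,0]],
    [60,[1,0.5,-80],[0,0,0]],
    [60,[1,0.5,-97],[0,0,0]],
    [60,[1,0.5,-97],[0,0,0]],
    [20,[1,0.5,-97],[0,0,0]],
    [20,[1,0.5,-97],[0,0,0]],
    [20,[1,0.5,-97],[0,0,0]],
    [20,[1,0.5,-97],[0,0,0]],
    [20,[1,0.5,-97],[0,0,0]],
    [20,[1,0.5,-97],[0,0,0]],
    [20,[1,0.5,-97],[0,0,0]],
    [20,[1,0.5,-80],[0,0,0]],
    [20,[1,0.5,-30],[0,0,0]],
    [20,[1,0.5,0],[0,0,0]],
  ],
  squeeze=30,
)

```text
time_s: 14.6
eef_pos: [515.8, -212.4, 103.2]
ee_rot: [0.001, 0.996, 0.087, 0.002]
force: [0.5, -0.2, -0.6]
grip_width: 0.346
grip_force: 30.0
```

Emit:
apply_moves(
  targets=[
    [20,[-65,500,20],[0,0,0]],
    [20,[-65,500,20],[0,0,0]],
    [20,[-65,500,20],[0,0,0]],
    [20,[-65,500,20],[0,0,0]],
    [20,[-65,500,20],[0,0,0]],
    [20,[-65,500,20],[0,0,0]],
    [20,[-65,500,20],[0,0,0]],
    [20,[-65,500,20],[0,0,0]],
    [20,[-65,500,20],[0,0,0]],
    [20,[-65,500,20],[0,0,0]],
    [20,[-65,500,20],[0,0,0]],
    [20,[-65,500,20],[0,0,0]],
    [20,[-65,500,20],[0,0,0]],
    [20,[-65,500,20],[0,0,0]],
    [20,[-65,500,-30],[0,0,0]],
    [20,[-65,500,-70],[0,0,0]],
    [20,[-65,500,-89],[0,0,0]],
    [20,[-65,500,-89],[0,0,0]],
    [32,[-65,500,-89],[0,0,0]],
    [50,[-65,500,-89],[0,0,0]],
  ],
)

```text
time_s: 16.6
eef_pos: [450.6, 287.6, 10.9]
ee_rot: [-0.0, 0.996, 0.087, 0.001]
force: [-0.1, 0.8, 0.4]
grip_width: 0.53
grip_force: 0.0
```

Emit:
apply_moves(
  targets=[
    [50,[0,0,50],[0,0,0]],
    [50,[0,0,100],[0,0,0]],
    [50,[-58,-507,110],[0,0,-5]],
    [50,[-58,-507,110],[0,0,-5]],
    [50,[-58,-507,110],[0,0,-5]],
    [50,[-58,-507,110],[0,0,-5]],
    [50,[-58,-507,110],[0,0,-5]],
    [50,[-58,-507,110],[0,0,-5]],
    [50,[-58,-507,110],[0,0,-5]],
    [50,[-58,-507,110],[0,0,-5]],
    [50,[-58,-507,110],[0,0,-5]],
    [50,[-58,-507,110],[0,0,-5]],
    [50,[-58,-507,110],[0,0,-5]],
    [50,[-58,-507,110],[0,0,-5]],
    [50,[-58,-507,110],[0,0,-5]],
    [50,[-58,-507,110],[0,0,-5]],
    [50,[-58,-507,110],[0,0,-5]],
  ],
)

```text
time_s: 18.3
eef_pos: [392.3, -217.8, 120.4]
ee_rot: [-0.0, 0.999, 0.045, 0.0]
force: [-0.5, -0.3, 0.6]
grip_width: 0.585
grip_force: 0.0
```

```bash
cat > hov.py <<'E'
import sys
from m import *
s=ctrl.sense(); print(s["time_s"],s["eef_pos"],s["ee_rot"].round(3))
c=cam("wrist"); im,d=capture("wrist"); cv2.imwrite(f"pics/{sys.argv[1]}.png",im); holders(c,im,(0,0,640,300),name="w",amin=300,th=45); board(c,im)
tc=cam("top"); t,d=capture("top"); cv2.imwrite(f"pics/{sys.argv[1]}t.png",t)
holders(tc,t,(375,150,500,330),name="t",th=35); board(tc,t)
E
python3 hov.py w6
```

```text
18.3 [ 392.27298784 -217.75141738  120.40108749] [-0.     0.999  0.045  0.   ]
w px 609.0 136.0 ctr [ 494.2 -400.6] size [131.   44.6] ang 2.7
w px 448.0 221.0 ctr [ 410.4 -303.3] size [88.6 36.8] ang 164.3
w px 320.0 234.0 ctr [ 392.9 -218.1] size [91.1 28.6] ang 4.7
outline [484.1 -88.9] [38.8 96.7] 177.5
t px 473.0 225.0 ctr [ 517.7 -414.6] size [184.5  50.5] ang 175.0
```

Emit:
apply_moves(
  targets=[
    [50,[0.7,0.5,-50],[0,0,0]],
    [50,[0.7,0.5,-95],[0,0,0]],
    [50,[0.7,0.5,-118],[0,0,0]],
    [50,[0.7,0.5,-118],[0,0,0]],
    [50,[0.7,0.5,-118],[0,0,0]],
    [20,[0.7,0.5,-118],[0,0,0]],
    [20,[0.7,0.5,-118],[0,0,0]],
    [20,[0.7,0.5,-118],[0,0,0]],
    [20,[0.7,0.5,-118],[0,0,0]],
    [20,[0.7,0.5,-118],[0,0,0]],
    [20,[0.7,0.5,-118],[0,0,0]],
    [20,[0.7,0.5,-100],[0,0,0]],
    [20,[0.7,0.5,-60],[0,0,0]],
    [20,[25,50,-40],[0,0,-7.2]],
    [20,[50,95,-40],[0,0,-7.2]],
    [20,[75,140,-40],[0,0,-7.2]],
    [20,[95,185,-40],[0,0,-7.2]],
    [20,[95,220,-40],[0,0,-7.2]],
    [20,[95,220,-40],[0,0,-7.2]],
    [20,[95,220,-40],[0,0,-7.2]],
  ],
  squeeze=30,
)

```text
time_s: 20.4
eef_pos: [487.2, 1.7, 81.1]
ee_rot: [0.0, 1.0, -0.018, 0.001]
force: [0.1, -0.0, -0.0]
grip_width: 0.342
grip_force: 30.0
```

```bash
python3 hov.py w7
```

```text
20.4 [487.21507395   1.71724573  81.07023834] [ 0.     1.    -0.018  0.001]
w px 322.0 77.0 ctr [590.2  -2.8] size [66.  37.3] ang 177.8
w px 483.0 75.0 ctr [587.8 -85.2] size [67.7 37.6] ang 177.7
w px 201.0 223.0 ctr [523.4  71.6] size [99.8 53.8] ang 177.6
w px 320.0 256.0 ctr [501.2   0.9] size [76.1 47.7] ang 177.9
w px 465.0 227.0 ctr [497.9 -81.5] size [76.2 37.6] ang 177.7
outline [484.  -88.4] [38.6 96.7] 177.7
t px 473.0 225.0 ctr [ 517.5 -414.6] size [184.9  50.5] ang 175.0
t px 431.0 269.0 ctr [ 407. -306.] size [90.6 30.8] ang 164.4
```

View pics/w7.png

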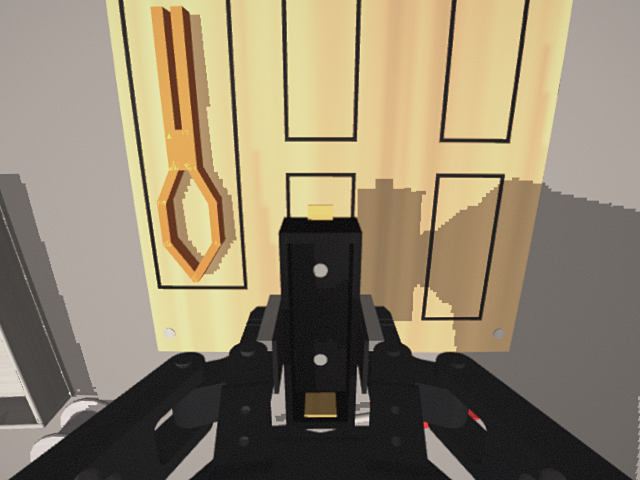

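The holder is held open side up, lined up with the small outline under it (lines at 288–355, row 175). The tweezers lie inside the long outline at the left.

Emit:
apply_moves(
  targets=[
    [20,[0.5,0,-40],[0,0,0]],
    [20,[0.5,-0.3,-65],[0,0,0]],
    [20,[0.5,-0.3,-72],[0,0,0]],
    [20,[0.5,-0.3,-73.5],[0,0,0]],
    [20,[0.5,-0.3,-73.5],[0,0,0]],
    [34,[0.5,-0.3,-73.5],[0,0,0]],
    [48,[0.5,-0.3,-73.5],[0,0,0]],
    [48,[0.5,-0.3,-72],[0,0,0]],
    [48,[0.5,-0.3,-40],[0,0,0]],
    [48,[0,0,10],[0,0,0]],
    [48,[0,0,40],[0,0,0]],
    [48,[-75,-307,40],[0,0,-13.5]],
    [48,[-75,-307,40],[0,0,-13.5]],
    [48,[-75,-307,40],[0,0,-13.5]],
    [48,[-75,-307,40],[0,0,-13.5]],
    [48,[-75,-307,40],[0,0,-13.5]],
    [48,[-75,-307,40],[0,0,-13.5]],
    [48,[-75,-307,40],[0,0,-13.5]],
    [48,[-75,-307,40],[0,0,-13.5]],
    [48,[-75,-307,40],[0,0,-13.5]],
  ],
)

```text
time_s: 22.5
eef_pos: [412.1, -305.0, 120.2]
ee_rot: [-0.0, 0.991, -0.136, -0.0]
force: [-0.1, -0.2, 0.1]
grip_width: 0.561
grip_force: 0.0
```

```bash
python3 hov.py w8; python3 - <<'E'
from m import *
t=cv2.imread("pics/w8t.png"); tc=cam("top"); tweez(tc,t,(245,160,300,275)); holders(tc,t,(295,160,365,280),th=45,z=26,name="brd")
E
```

```text
22.5 [ 412.12139506 -305.00001242  120.21596547] [-0.     0.991 -0.136 -0.   ]
w px 450.0 92.0 ctr [ 481.6 -408.2] size [107.9  50.8] ang 171.0
w px 325.0 234.0 ctr [ 411.6 -308.2] size [90.3 28.6] ang 164.3
t px 473.0 196.0 ctr [ 579.9 -415.4] size [59.3 34.3] ang 8.8
brd px 305.0 239.0 ctr [482.6  -3.2] size [94.6 30.3] ang 177.8
```

Emit:
apply_moves(
  targets=[
    [48,[-0.7,-3,-50],[0,0,0]],
    [48,[-0.7,-3,-95],[0,0,0]],
    [48,[-0.7,-3,-118],[0,0,0]],
    [48,[-0.7,-3,-118],[0,0,0]],
    [48,[-0.7,-3,-118],[0,0,0]],
    [20,[-0.7,-3,-118],[0,0,0]],
    [20,[-0.7,-3,-118],[0,0,0]],
    [20,[-0.7,-3,-118],[0,0,0]],
    [20,[-0.7,-3,-118],[0,0,0]],
    [20,[-0.7,-3,-118],[0,0,0]],
    [20,[-0.7,-3,-118],[0,0,0]],
    [20,[-0.7,-3,-100],[0,0,0]],
    [20,[-0.7,-3,-60],[0,0,0]],
    [20,[25,50,-40],[0,0,7]],
    [20,[50,95,-40],[0,0,13.3]],
    [20,[72,140,-40],[0,0,13.3]],
    [20,[72,185,-40],[0,0,13.3]],
    [20,[72,216.8,-40],[0,0,13.3]],
    [20,[72,216.8,-40],[0,0,13.3]],
    [20,[72,216.8,-40],[0,0,13.3]],
  ],
)

```text
time_s: 24.6
eef_pos: [484.2, -88.8, 80.8]
ee_rot: [0.0, 1.0, -0.02, 0.0]
force: [0.1, -0.2, -0.2]
grip_width: 0.342
grip_force: 30.4
```

```bash
python3 hov.py w9
```

```text
24.6 [484.20514193 -88.78345872  80.76527945] [ 0.    1.   -0.02  0.  ]
w px 56.0 248.0 ctr [508.7  64.5] size [70.7 53.8] ang 178.0
w px 320.0 257.0 ctr [498.  -89.7] size [75.4 47.6] ang 177.6
w px 172.0 244.0 ctr [499.   -3.4] size [71.1 36.7] ang 177.6
outline [488.2   1.3] [38.6 96.5] 177.6
t px 473.0 225.0 ctr [ 517.6 -414.6] size [184.7  50.5] ang 175.0
```

View pics/w9.png

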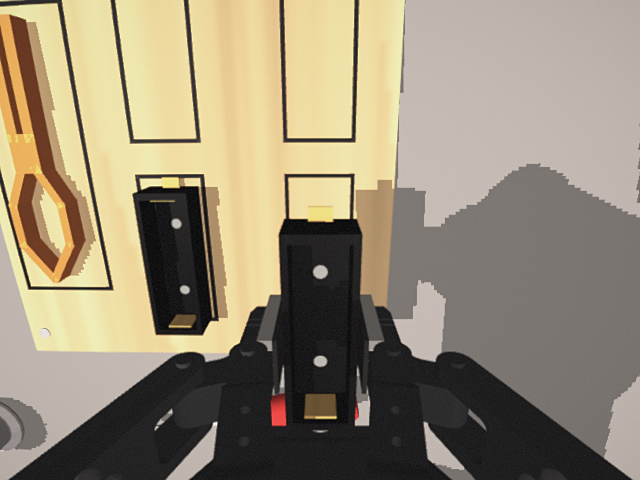

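The second holder sits centred over its outline (285–355, row 175). The first is in its outline at (175,255), apart from parallax.

Emit:
apply_moves(
  targets=[
    [20,[0,0,-40],[0,0,0]],
    [20,[0,0.2,-65],[0,0,0]],
    [20,[0,0.2,-72],[0,0,0]],
    [20,[0,0.2,-73.5],[0,0,0]],
    [20,[0,0.2,-73.5],[0,0,0]],
    [34,[0,0.2,-73.5],[0,0,0]],
    [48,[0,0.2,-73.5],[0,0,0]],
    [48,[0,0.2,-72],[0,0,0]],
    [48,[0,0.2,-40],[0,0,0]],
    [48,[0,0,10],[0,0,0]],
    [48,[0,0,60],[0,0,0]],
    [48,[0,0,110],[0,0,0]],
    [48,[20,0,160],[0,0,0]],
    [48,[20,0,180],[0,0,0]],
    [48,[20,0,180],[0,0,0]],
    [48,[20,0,180],[0,0,0]],
  ],
)

```text
time_s: 26.3
eef_pos: [503.7, -89.0, 259.8]
ee_rot: [-0.0, 1.0, -0.021, -0.0]
force: [0.0, -0.8, -0.4]
grip_width: 0.563
grip_force: 0.0
```

```bash
python3 hov.py w10; python3 - <<'E'
from m import *
c=cam("wrist"); im=cv2.imread("pics/w10.png"); tweez(c,im,(0,0,320,330))
# ends of floor-level/top rim
holders(c,im,(150,100,480,330),z=26,th=45,name="z26",amin=800)
E
```

```text
26.3 [503.70251318 -89.0029668  259.83230756] [-0.     1.    -0.021 -0.   ]
w px 614.0 172.0 ctr [ 520.2 -402.4] size [181.5  51.2] ang 177.8
w px 239.0 215.0 ctr [486.4  -2.8] size [90.8 38.1] ang 177.6
w px 323.0 214.0 ctr [481.7 -91.7] size [91.  31.5] ang 176.3
w px 11.0 259.0 ctr [447.9 263.9] size [74.2 36. ] ang 161.3
outline [484.1 -87.7] [38.9 98.1] 176.7
outline [550.   76.8] [ 58.1 168.9] 177.6
outline [602.  -93.2] [39.9 96.6] 177.7
outline [605.3  -3.3] [39.7 97. ] 177.6
t px 473.0 225.0 ctr [ 517.5 -414.6] size [184.9  50.5] ang 175.0
outline [ 51.  -73.8] [ 48.7 146.7] 36.8
tweezers [549.8  75.4] [149.5  38.6] origin [553.8  75.2] ang -2.0
tweezers [594.4  75.8] [59.1  5.4] origin [598.4  75.6] ang -2.3
tweezers [365.8 -57.1] [54.4 27.7] origin [365.3 -53.1] ang 96.7
z26 px 239.0 215.0 ctr [486.9  -3.7] size [89.7 37.7] ang 177.6
z26 px 323.0 214.0 ctr [482.2 -91.4] size [89.9 31.1] ang 176.3
```

View pics/w10.png

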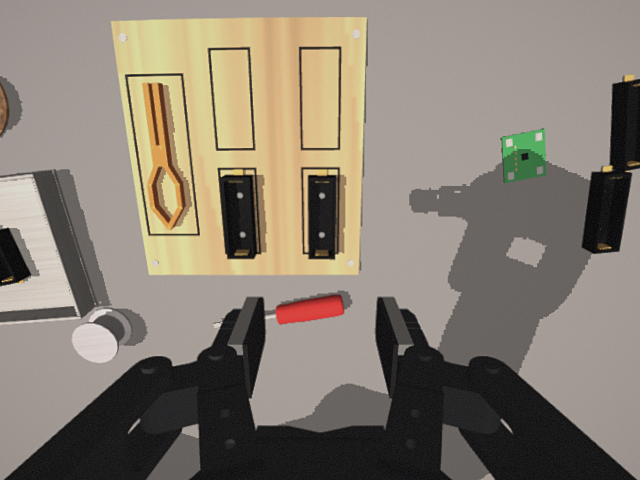

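From this height the tweezers lie inside their outline, and the two placed holders at (239,215) and (323,214) are inside theirs. The second sits about 2–3 mm toward −y. The short one is in the tray at (11,259), and two holders remain at (606,212) and (625,123).

Emit:
apply_moves(
  targets=[
    [48,[-29,-322,-90],[0,0,0]],
    [48,[-29,-322,-90],[0,0,0]],
    [48,[-29,-322,-90],[0,0,0]],
    [48,[-29,-322,-90],[0,0,0]],
    [48,[-29,-322,-90],[0,0,0]],
    [48,[-29,-322,-90],[0,0,0]],
    [48,[-29,-322,-90],[0,0,0]],
    [48,[-29,-322,-90],[0,0,0]],
    [48,[-29,-322,-90],[0,0,0]],
    [48,[-29,-322,-90],[0,0,0]],
    [48,[-29,-322,-90],[0,0,0]],
  ],
)

```text
time_s: 27.5
eef_pos: [475.5, -410.1, 170.7]
ee_rot: [0.0, 1.0, -0.02, 0.0]
force: [-0.5, 1.2, 0.3]
grip_width: 0.563
grip_force: 0.0
```

```bash
python3 hov.py w11; python3 - <<'E'
from m import *
c=cam("wrist"); im=cv2.imread("pics/w11.png")
g=im.max(2)<45; x=max(blobs(g[:330],800),key=np.sum); b=np.zeros_like(g); b[:330]=x
v,u=np.nonzero(b); P=toplane(c,np.c_[u,v],22)[:,:2]
for a in np.arange(410,640,10):
    k=(P[:,0]>=a)&(P[:,0]<a+10)
    if k.any(): print(a,P[k,1].min().round(1),P[k,1].max().round(1),end=" | ")
E
```

```text
27.5 [ 475.45596258 -410.06379764  170.68428711] [ 0.    1.   -0.02  0.  ]
w px 324.0 149.0 ctr [ 521.1 -417.6] size [185.2  46.6] ang 176.1
t px 472.0 198.0 ctr [ 580.1 -415.6] size [59.1 34.6] ang 9.1
420 -412.2 -398.4 | 430 -426.0 -397.9 | 440 -425.6 -397.5 | 450 -425.0 -396.6 | 460 -424.4 -396.3 | 470 -423.9 -395.9 | 480 -423.4 -395.0 | 490 -422.9 -394.7 | 500 -422.9 -394.3 | 510 -421.9 -394.0 | 520 -441.6 -400.0 | 530 -440.9 -411.7 | 540 -439.5 -409.9 | 550 -438.1 -408.1 | 560 -436.1 -407.0 | 570 -434.8 -405.3 | 580 -433.5 -403.7 | 590 -431.6 -402.0 | 600 -430.3 -400.4 | 610 -428.5 -407.7 |
```

View pics/w11.png

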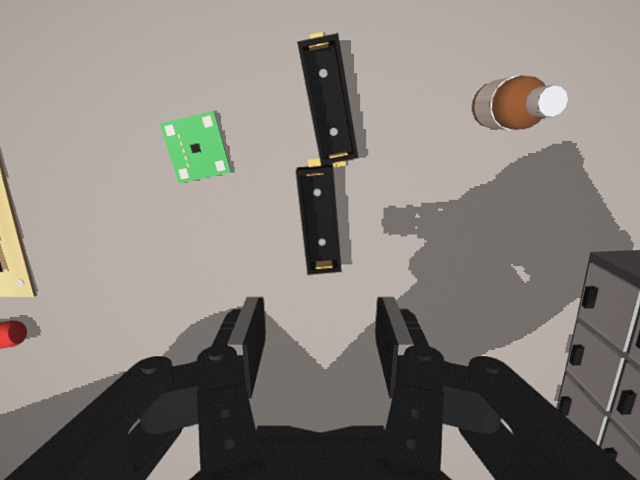

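C (lower) is centred near (319,220) and D (upper) near (328,98). They touch only at the tabs, and both are whole and straight.

Emit:
apply_moves(
  targets=[
    [50,[-1,0.4,-50],[0,0,5.2]],
    [50,[-1,0.4,-100],[0,0,5.2]],
    [50,[-1,0.4,-145],[0,0,5.2]],
    [50,[-1,0.4,-168],[0,0,5.2]],
    [50,[-1,0.4,-168],[0,0,5.2]],
    [50,[-1,0.4,-168],[0,0,5.2]],
    [20,[-1,0.4,-168],[0,0,5.2]],
    [20,[-1,0.4,-168],[0,0,5.2]],
    [20,[-1,0.4,-168],[0,0,5.2]],
    [20,[-1,0.4,-168],[0,0,5.2]],
    [20,[-1,0.4,-168],[0,0,5.2]],
    [20,[-1,0.4,-168],[0,0,5.2]],
    [20,[-1,0.4,-155],[0,0,5.2]],
    [20,[-1,0.4,-110],[0,0,5.2]],
    [20,[-1,0.4,-90],[0,0,5.2]],
  ],
)

```text
time_s: 29.1
eef_pos: [474.8, -411.6, 84.5]
ee_rot: [0.002, 1.0, 0.025, 0.001]
force: [0.7, -0.8, -0.2]
grip_width: 0.341
grip_force: 31.0
```

Emit:
apply_moves(
  targets=[
    [20,[131.4,406.6,0],[0,0,-5.2]],
    [20,[131.4,406.6,0],[0,0,-5.2]],
    [20,[131.4,406.6,0],[0,0,-5.2]],
    [20,[131.4,406.6,0],[0,0,-5.2]],
    [20,[131.4,406.6,0],[0,0,-5.2]],
    [20,[131.4,406.6,0],[0,0,-5.2]],
    [20,[131.4,406.6,0],[0,0,-5.2]],
    [20,[131.4,406.6,0],[0,0,-5.2]],
    [20,[131.4,406.6,0],[0,0,-5.2]],
    [20,[131.4,406.6,0],[0,0,-5.2]],
    [20,[131.4,406.6,0],[0,0,-5.2]],
    [20,[131.4,406.6,0],[0,0,-5.2]],
    [20,[131.4,406.6,0],[0,0,-5.2]],
  ],
)

```text
time_s: 30.4
eef_pos: [605.3, -5.4, 80.5]
ee_rot: [0.0, 1.0, -0.022, 0.0]
force: [-0.4, -0.2, -0.6]
grip_width: 0.344
grip_force: 31.0
```

```bash
python3 hov.py w12; python3 - <<'E'
from m import *
tc=cam("top");t=cv2.imread("pics/w12t.png");holders(tc,t,(440,150,500,330),name="t",th=60)
E
```

```text
30.4 [605.26815044  -5.37347704  80.50307759] [ 0.     1.    -0.022  0.   ]
w px 320.0 254.0 ctr [619.3  -6.3] size [75.9 47.6] ang 177.5
w px 461.0 225.0 ctr [615.7 -86.3] size [76.6 37.6] ang 177.7
w px 193.0 243.0 ctr [611.9  67.8] size [54.9 53.6] ang 177.7
outline [601.9 -93. ] [38.5 95.8] 177.7
outline [579.7  75.7] [ 56.7 109.3] 177.6
t px 474.0 206.0 ctr [ 564.1 -417.8] size [91.3 34.3] ang 8.8
t px 474.0 206.0 ctr [ 564.3 -418.4] size [92.2 35.6] ang 8.6
```

Emit:
apply_moves(
  targets=[
    [20,[0.2,2,-40],[0,0,0]],
    [20,[0.2,2,-55],[0,0,0]],
    [20,[0.2,2,-65],[0,0,0]],
    [20,[0.2,2,-65],[0,0,0]],
  ],
)

```text
time_s: 30.9
eef_pos: [605.2, -2.3, 14.5]
ee_rot: [-0.0, 1.0, -0.021, -0.001]
force: [-0.3, -1.1, 0.2]
grip_width: 0.346
grip_force: 31.0
```

Emit:
apply_moves(
  targets=[
    [20,[0,-1,-7],[0,0,0]],
    [20,[0,-1,-8.5],[0,0,0]],
    [20,[0,-1,-8.5],[0,0,0]],
    [30,[0,-1,-8.5],[0,0,0]],
    [34,[0,-1,-8.5],[0,0,0]],
    [38,[0,-1,-8.5],[0,0,0]],
    [44,[0,-1,-8.5],[0,0,0]],
    [50,[0,-1,-8.5],[0,0,0]],
    [50,[0,-1,30],[0,0,0]],
    [50,[0,-1,80],[0,0,0]],
    [50,[0,-1,110],[0,0,0]],
    [50,[-37,-416,110],[0,0,11]],
    [50,[-37,-416,110],[0,0,11]],
    [50,[-37,-416,110],[0,0,11]],
    [50,[-37,-416,110],[0,0,11]],
    [50,[-37,-416,110],[0,0,11]],
    [50,[-37,-416,110],[0,0,11]],
    [50,[-37,-416,110],[0,0,11]],
    [50,[-37,-416,110],[0,0,11]],
    [50,[-37,-416,110],[0,0,11]],
  ],
)

```text
time_s: 32.9
eef_pos: [566.9, -422.5, 124.8]
ee_rot: [0.0, 0.997, 0.073, -0.0]
force: [0.4, 0.8, 0.3]
grip_width: 0.59
grip_force: 0.0
```

Emit:
apply_moves(
  targets=[
    [50,[0,0,0],[0,0,0]],
    [50,[0,0,0],[0,0,0]],
    [50,[0,0,0],[0,0,0]],
  ],
)

```text
time_s: 33.2
eef_pos: [569.1, -416.7, 125.4]
ee_rot: [-0.0, 0.997, 0.076, -0.0]
force: [0.2, 0.6, 0.1]
grip_width: 0.584
grip_force: 0.0
```

```bash
python3 hov.py w13; python3 - <<'E'
from m import *
tc=cam("top");t=cv2.imread("pics/w13t.png");holders(tc,t,(295,150,365,280),name="brd",th=45,z=26)
E
```

```text
33.2 [ 569.10031677 -416.7342975   125.40659575] [-0.     0.997  0.076 -0.   ]
w px 325.0 232.0 ctr [ 569.8 -420.3] size [90.4 28.6] ang 8.6
brd px 306.0 191.0 ctr [600.9  -4.6] size [93.1 27.6] ang 178.0
```

```bash
python3 - <<'E'
from m import *
tc=cam("top");t,d=capture("top"); P=cloud(tc,d)
for p in [(305,239),(342,241),(306,191),(300,250),(330,225)]: print(p,t[p[1],p[0]],P[p[1],p[0]].round())
holders(tc,t,(250,100,380,300),name="brd",th=60,z=26,amin=40)
E
```

```text
(305, 239) [125 162 186] [383. -13. 552.]
(342, 241) [148 186 207] [377. -65. 563.]
(306, 191) [23 24 21] [609.  -4.   7.]
(300, 250) [ 97 125 145] [370.  -5. 533.]
(330, 225) [146 186 210] [400. -48. 565.]
brd px 306.0 191.0 ctr [601.   -7.2] size [92.6 34.7] ang 179.7
```

Emit:
apply_moves(
  targets=[
    [50,[1,-3.2,-50],[0,0,0]],
    [50,[1,-3.2,-100],[0,0,0]],
    [50,[1,-3.2,-123],[0,0,0]],
    [50,[1,-3.2,-123],[0,0,0]],
    [50,[1,-3.2,-123],[0,0,0]],
    [20,[1,-3.2,-123],[0,0,0]],
    [20,[1,-3.2,-123],[0,0,0]],
    [20,[1,-3.2,-123],[0,0,0]],
    [20,[1,-3.2,-123],[0,0,0]],
    [20,[1,-3.2,-123],[0,0,0]],
    [20,[1,-3.2,-123],[0,0,0]],
    [20,[1,-3.2,-123],[0,0,0]],
    [20,[1,-3.2,-110],[0,0,0]],
    [20,[1,-3.2,-60],[0,0,0]],
    [20,[1,-3.2,-40],[0,0,0]],
  ],
)

```text
time_s: 34.85
eef_pos: [570.5, -422.3, 90.3]
ee_rot: [0.002, 0.997, 0.075, 0.002]
force: [-0.2, -1.0, 1.1]
grip_width: 0.345
grip_force: 31.0
```

Emit:
apply_moves(
  targets=[
    [20,[32.3,327.3,0],[0,0,-11]],
    [20,[32.3,327.3,0],[0,0,-11]],
    [20,[32.3,327.3,0],[0,0,-11]],
    [20,[32.3,327.3,0],[0,0,-11]],
    [20,[32.3,327.3,0],[0,0,-11]],
    [20,[32.3,327.3,0],[0,0,-11]],
    [20,[32.3,327.3,0],[0,0,-11]],
    [20,[32.3,327.3,0],[0,0,-11]],
    [20,[32.3,327.3,0],[0,0,-11]],
    [20,[32.3,327.3,0],[0,0,-11]],
    [20,[32.3,327.3,-40],[0,0,-11]],
    [20,[32.3,327.3,-70],[0,0,-11]],
    [20,[32.3,327.3,-70],[0,0,-11]],
    [20,[32.3,327.3,-70],[0,0,-11]],
    [20,[32.3,327.3,-70],[0,0,-11]],
  ],
)

```text
time_s: 36.35
eef_pos: [603.0, -94.9, 17.3]
ee_rot: [0.001, 1.0, -0.021, 0.001]
force: [0.5, -0.9, -0.1]
grip_width: 0.345
grip_force: 31.0
```

Emit:
apply_moves(
  targets=[
    [20,[-0.8,1,-6],[0,0,0]],
    [20,[-0.8,1,-8.5],[0,0,0]],
    [20,[-0.8,1,-8.5],[0,0,0]],
    [20,[-0.8,1,-8.5],[0,0,0]],
    [30,[-0.8,1,-8.5],[0,0,0]],
    [34,[-0.8,1,-8.5],[0,0,0]],
    [38,[-0.8,1,-8.5],[0,0,0]],
    [44,[-0.8,1,-8.5],[0,0,0]],
    [50,[-0.8,1,-8.5],[0,0,0]],
    [50,[-0.8,1,30],[0,0,0]],
    [50,[-0.8,1,80],[0,0,0]],
    [50,[-0.8,1,130],[0,0,0]],
    [50,[-30,35,180],[0,0,0]],
    [50,[-62,50,230],[0,0,0]],
    [50,[-62,50,250],[0,0,0]],
    [50,[-62,50,250],[0,0,0]],
    [50,[-62,50,250],[0,0,0]],
    [50,[-62,50,250],[0,0,0]],
  ],
)

```text
time_s: 38.15
eef_pos: [539.7, -44.2, 263.9]
ee_rot: [-0.0, 1.0, -0.021, -0.001]
force: [-0.9, 0.3, -0.3]
grip_width: 0.586
grip_force: 0.0
```

```bash
cat > ver.py <<'E'
from m import *
import sys
s=ctrl.sense(); print(s["time_s"],s["eef_pos"],s["ee_rot"].round(3))
c=cam("wrist"); im,d=capture("wrist"); cv2.imwrite(f"pics/{sys.argv[1]}.png",im); board(c,im); tweez(c,im,(0,0,640,300))
P=cloud(c,d)
# holders: rim points from depth, and colour blobs
for b in blobs((im.max(2)<45),400):
    v,u=np.nonzero(b)
    if v.mean()>300: continue
    r=rect(c,b,26); q=P[b]; k=q[:,2]>18
    print("px",u.mean().round(),v.mean().round(),np.round(r[0],1),np.round(r[1],1),round(float(r[2]),1))
    if k.sum()>50:
        rr=cv2.minAreaRect(q[k][:,:2].astype(np.float32)); print("   rim depth",np.round(rr[0],1),np.round(rr[1],1),round(rr[2],1))
tc=cam("top"); t,d=capture("top"); cv2.imwrite(f"pics/{sys.argv[1]}t.png",t); Q=cloud(tc,d)
holders(tc,t,(375,150,500,330),name="t",th=40)
q=Q[150:220,150:240]; q=q[(q[...,2]>45)&(q[...,2]<75)]; print("pot",cv2.minEnclosingCircle(q[:,:2].astype(np.float32)),q[:,2].max())
holders(tc,t,(146,220,220,288),name="tray",th=60,z=26)
E
python3 ver.py w14
```

```text
38.15 [539.74382715 -44.15408146 263.90842936] [-0.     1.    -0.021 -0.001]
outline [484.1 -87.4] [39.4 98.1] 176.5
outline [487.9   1.6] [39.9 97.5] 177.6
outline [550.1  77. ] [ 58.1 169.1] 177.8
outline [602.4 -92.4] [39.  97.4] 176.9
tweezers [594.9  75.8] [59.5  5.4] origin [590.9  75.9] ang 178.2
tweezers [562.   66.4] [126.1  11.5] origin [566.   66.6] ang 3.3
tweezers [509.6  81.8] [67.9 30.2] origin [513.5  82.7] ang 12.2
px 277.0 133.0 [605.   -3.7] [87.3 31.2] 177.3
   rim depth [604.2 -18.1] [58.3 87.7] 87.3
px 367.0 135.0 [599.8 -93.6] [88.6 32.4] 176.9
   rim depth [599.9 -77.8] [61.1 87.7] 87.6
px 18.0 135.0 [616.5 261.2] [62.8 45. ] 162.8
   rim depth [635.7 114.9] [ 56.2 322.4] 4.9
px 283.0 242.0 [488.3  -1.3] [90.9 29.5] 177.5
   rim depth [533.8 -10. ] [ 40.3 187.3] 78.7
px 363.0 243.0 [484.  -89.5] [92.5 30.8] 176.7
   rim depth [530.3 -83.1] [190.7  43.8] 8.0
px 48.0 281.0 [453.9 276.9] [64.2 46.5] 9.6
   rim depth [516.8 122.5] [ 64.4 395.4] 22.3
pot ((617.9718627929688, 281.2272033691406), 30.48708724975586) 71.80448457347075
tray px 146.0 253.0 ctr [447.  381.2] size [154.4   2.4] ang 3.4
tray px 187.0 254.0 ctr [445.7 282.8] size [64.8 32.7] ang 9.7
```

View pics/w14.png

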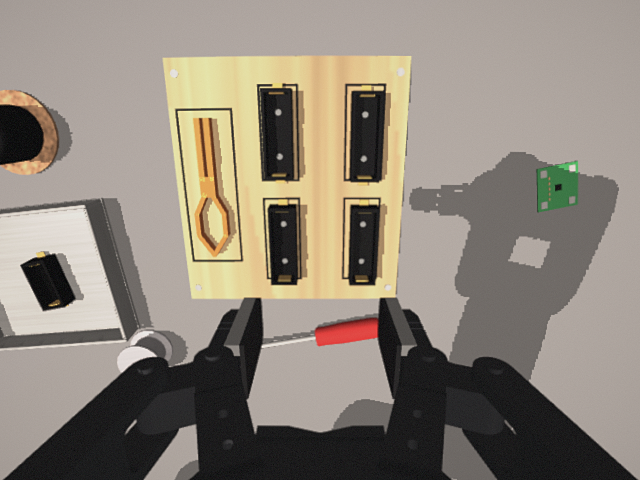

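All four holders are in their outlines, the short one is in the tray at (47,280), the tweezers are in the long outline, and the pot is on the coaster. I'll zoom in to check margins.

```bash
python3 - <<'E'
import cv2
im=cv2.imread("pics/w14.png"); cv2.imwrite("pics/z14.png",cv2.resize(im[70:300,165:415],None,fx=2.6,fy=2.6,interpolation=cv2.INTER_CUBIC))
E
```

```text
(no output)
```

View pics/z14.png

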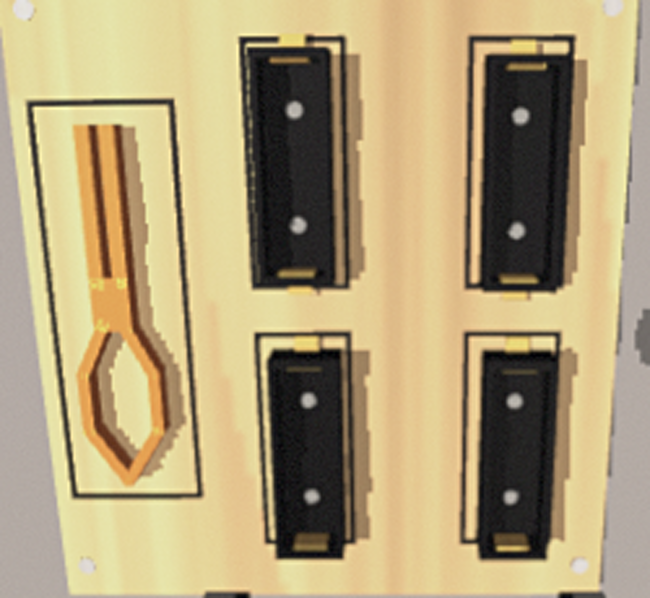

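Margins are fine everywhere, but the top-right holder sits about 2 mm too low along x, so I'll regrip and shift it.

Emit:
apply_moves(
  targets=[
    [50,[30,-25,-50],[0,0,0]],
    [50,[60,-51,-100],[0,0,0]],
    [50,[60,-51,-150],[0,0,0]],
    [50,[60,-51,-200],[0,0,0]],
    [50,[60,-51,-200],[0,0,0]],
    [50,[60,-51,-240],[0,0,0]],
    [50,[60,-51,-258.5],[0,0,0]],
    [50,[60,-51,-258.5],[0,0,0]],
    [50,[60,-51,-258.5],[0,0,0]],
    [20,[60,-51,-258.5],[0,0,0]],
    [20,[60,-51,-258.5],[0,0,0]],
    [20,[60,-51,-258.5],[0,0,0]],
    [20,[60,-51,-258.5],[0,0,0]],
    [20,[60,-51,-258.5],[0,0,0]],
    [20,[60,-51,-258.5],[0,0,0]],
    [20,[60,-51,-254],[0,0,0]],
    [20,[62.2,-49.5,-254],[0,0,0]],
    [20,[62.2,-49.5,-254],[0,0,0]],
    [20,[62.2,-49.5,-258],[0,0,0]],
    [20,[62.2,-49.5,-258.5],[0,0,0]],
  ],
)

```text
time_s: 40.25
eef_pos: [602.3, -93.5, 7.1]
ee_rot: [0.0, 1.0, -0.021, 0.0]
force: [-3.3, 2.1, 10.6]
grip_width: 0.343
grip_force: 32.2
```

Emit:
apply_moves(
  targets=[
    [30,[0,0,0],[0,0,0]],
    [33,[0,0,0],[0,0,0]],
    [36,[0,0,0],[0,0,0]],
    [40,[0,0,0],[0,0,0]],
    [48,[0,0,0],[0,0,0]],
    [50,[0,0,40],[0,0,0]],
    [50,[0,0,90],[0,0,0]],
    [50,[0,0,140],[0,0,0]],
    [50,[-30,25,190],[0,0,0]],
    [50,[-62,40,240],[0,0,0]],
    [50,[-62,40,258],[0,0,0]],
    [50,[-62,40,258],[0,0,0]],
    [50,[-62,40,258],[0,0,0]],
    [50,[-62,40,258],[0,0,0]],
    [50,[-62,40,258],[0,0,0]],
  ],
)

```text
time_s: 41.75
eef_pos: [540.0, -53.7, 263.2]
ee_rot: [-0.0, 1.0, -0.021, -0.001]
force: [1.1, 0.4, 0.2]
grip_width: 0.584
grip_force: 0.0
```

```bash
python3 ver.py w15 | grep -v -e rim -e tweez
```

```text
41.75 [540.00438911 -53.66156819 263.21552447] [-0.     1.    -0.021 -0.001]
outline [484.4 -88.8] [40.2 96.2] 178.3
outline [487.5   1.5] [40.1 97.6] 177.8
outline [549.8  77. ] [ 58.  169.4] 177.7
px 358.0 134.0 [603.  -94.5] [91.8 31.5] 177.7
px 267.0 134.0 [605.1  -3.7] [88.3 32.3] 177.6
px 14.0 136.0 [616.6 255.7] [59.8 36.4] 162.8
px 355.0 244.0 [484.2 -90. ] [90.8 30.2] 177.5
px 40.0 282.0 [454.  276.7] [63.9 46.9] 9.2
pot ((618.5961303710938, 280.2391052246094), 30.191173553466797) 72.01273006424617
tray px 146.0 252.0 ctr [448.3 381.3] size [156.9   2.4] ang 3.4
tray px 187.0 254.0 ctr [445.9 282.9] size [64.4 32.7] ang 9.7
```

```bash
python3 - <<'E'
from m import *
c=cam("wrist"); im=cv2.imread("pics/w15.png"); m=im.max(2)<45
for b in blobs(m,150):
    v,u=np.nonzero(b); print(u.min(),u.max(),v.min(),v.max(),b.sum(),rect(c,b,22)[:3])
tc=cam("top"); t=cv2.imread("pics/w15t.png"); holders(tc,t,(240,150,380,330),th=45,z=22,name="t")
cv2.imwrite("pics/z15.png",im)
E
```

```text
342 375 85 180 2614 (array([603.00317383, -94.98800659]), [92.8677978515625, 31.882427215576172], np.float32(177.65395))
249 284 89 180 2657 (array([605.19677734,  -3.08217812]), [89.39653015136719, 32.63924789428711], np.float32(177.62218))
0 34 107 163 1578 (array([616.75341797, 259.32424927]), [60.50122833251953, 36.87264633178711], np.float32(162.81288))
341 370 206 284 1938 (array([482.84521484, -90.37724304]), [91.8823471069336, 30.56902503967285], np.float32(177.49608))
4 636 235 479 50892 (array([303.26184082, -42.74417114]), [960.8660278320312, 389.651123046875], np.float32(87.60223))
14 67 255 310 1728 (array([452.33728027, 280.41238403]), [64.57231140136719, 47.41220474243164], np.float32(9.275457))
t px 329.0 179.0 ctr [643.5 -53.4] size [112.6  34.5] ang 70.5
t px 342.0 245.0 ctr [473.7 -93.7] size [91.  33.3] ang 167.2
```

Emit:
apply_moves(
  targets=[
    [50,[-40,15,30],[0,0,0]],
    [50,[-90,30,50],[0,0,0]],
    [50,[-110,35,50],[0,0,0]],
    [50,[-110,35,50],[0,0,0]],
    [50,[-110,35,50],[0,0,0]],
    [50,[-110,35,50],[0,0,0]],
  ],
)

```text
time_s: 42.45
eef_pos: [430.7, -18.8, 314.2]
ee_rot: [-0.0, 1.0, -0.021, -0.0]
force: [-0.1, 0.3, -0.2]
grip_width: 0.588
grip_force: 0.0
```

```bash
cat > loc.py <<'E'
from m import *
import sys
s=ctrl.sense(); print(s["time_s"],s["eef_pos"].round(1),s["ee_rot"].round(3))
c=cam("wrist"); im,d=capture("wrist"); cv2.imwrite(f"pics/{sys.argv[1]}.png",im); print("cam",c[4][:3,3])
for b in blobs(im.max(2)<45,250):
    v,u=np.nonzero(b); r=rect(c,b,float(sys.argv[2])); print(u.min(),u.max(),v.min(),v.max(),b.sum(),"c",r[0].round(1),np.round(r[1],1),round(float(r[2]),1))
hsv=cv2.cvtColor(im,cv2.COLOR_BGR2HSV)
for b in blobs((hsv[...,0]>20)&(hsv[...,0]<30)&(hsv[...,1]>170)&(hsv[...,2]>110),8):
    v,u=np.nonzero(b); print("brass",u.mean().round(),v.mean().round(),b.sum(),toplane(c,[(u.mean(),v.mean())],10)[0,:2].round(1))
board(c,im)
E
python3 loc.py w16 24
```

```text
42.45 [430.7 -18.8 314.2] [-0.     1.    -0.021 -0.   ]
cam [512.42119944 -22.74850083 456.06017981]
0 71 0 58 2388 c [621.5 280.9] [80.6 56.6] 76.1
285 312 0 73 1827 c [594.1  -3.3] [70.7 28.4] 177.2
368 400 0 74 2087 c [590.  -93.1] [71.8 32. ] 177.6
365 394 102 180 1891 c [481.7 -89.2] [87.  30.9] 177.7
260 288 134 211 1743 c [450.7  33.9] [90.1 31.7] 178.2
47 96 157 210 1527 c [450.6 279.8] [59.8 42.5] 9.5
4 636 298 479 49921 c [110.6  -4.5] [1081.3  351.3] 87.6
outline [487.6   1.4] [39.8 97.7] 178.2
outline [549.8  76.9] [ 58.2 169.1] 177.6
```

Emit:
apply_moves(
  targets=[
    [50,[19,52,-50],[0,0,0]],
    [50,[19,52,-100],[0,0,0]],
    [50,[19,52,-150],[0,0,0]],
    [50,[19,52,-195],[0,0,0]],
    [50,[19,52,-195],[0,0,0]],
    [50,[19,52,-195],[0,0,0]],
    [50,[19,52,-195],[0,0,0]],
  ],
)

```text
time_s: 43.2
eef_pos: [449.8, 33.3, 120.2]
ee_rot: [0.0, 1.0, -0.021, 0.0]
force: [0.7, 0.1, 0.3]
grip_width: 0.585
grip_force: 0.0
```

```bash
python3 loc.py w17 26
```

```text
43.2 [449.8  33.3 120.2] [ 0.     1.    -0.021  0.   ]
cam [531.37931874  29.41215069 262.13052595]
345 400 0 76 3561 c [573.7  -2.5] [40.4 31.7] 178.0
483 553 0 77 4250 c [571.4 -87.8] [42.  37.6] 177.6
209 394 107 300 5544 c [472.3  44.2] [130.9 116.5] 177.9
453 537 108 253 7294 c [485.2 -81.9] [95.3 44.7] 177.5
0 27 222 291 1009 c [445.2 252.6] [55.1 20.3] 161.4
4 636 298 479 48703 c [312.4  39.1] [589.9 191.5] 87.6
outline [484.6 -88.3] [38.7 96.8] 177.6
outline [487.6   1.3] [39.1 96.5] 178.2
```

```bash
python3 - <<'E'
from m import *
c=cam("wrist"); im=cv2.imread("pics/w17.png"); m=cv2.morphologyEx((im.max(2)<45).astype(np.uint8),cv2.MORPH_OPEN,np.ones((9,9)))[:300]
for b0 in blobs(m,800):
    b=np.zeros((480,640),bool); b[:300]=b0; v,u=np.nonzero(b)
    print(u.min(),u.max(),v.min(),v.max(),[np.round(q,1) for q in rect(c,b,26)])
    P=toplane(c,np.c_[u,v],26)
    if 200<u.min()<330 and v.max()>200:
        for a in range(400,520,10):
            k=(P[:,0]>=a)&(P[:,0]<a+10)
            if k.any(): print(a,P[k,1].min().round(1),P[k,1].max().round(1),end=" | ")
E
```

```text
345 400 0 68 [array([576.4,  -2.7]), array([36.1, 31.8]), np.float32(178.0), np.int64(3500)]
484 552 0 70 [array([573.8, -88.3]), array([38.2, 37.7]), np.float32(177.5), np.int64(4151)]
464 536 120 253 [array([481.6, -85.5]), array([88.1, 38. ]), np.float32(177.3), np.int64(6700)]
293 338 174 299 [array([452.2,  35.9]), array([89.5, 29.6]), np.float32(177.5), np.int64(4711)]
400 23.2 51.3 | 410 22.9 51.1 | 420 22.6 50.5 | 430 21.6 49.9 | 440 21.3 49.8 | 450 21.1 49.3 | 460 20.8 49.4 | 470 20.5 49.6 | 480 19.5 49.4 | 490 19.4 48.7 | 0 23 231 290 [array([443.4, 255.2]), array([48.4, 17.3]), np.float32(161.4), np.int64(967)]
```

Emit:
apply_moves(
  targets=[
    [44,[0,1,-50],[0,0,0]],
    [44,[0,1,-95],[0,0,0]],
    [44,[0,1,-113.3],[0,0,0]],
    [44,[0,1,-113.3],[0,0,0]],
    [44,[0,1,-113.3],[0,0,0]],
    [20,[0,1,-113.3],[0,0,0]],
    [20,[0,1,-113.3],[0,0,0]],
    [20,[0,1,-113.3],[0,0,0]],
    [20,[0,1,-113.3],[0,0,0]],
    [20,[0,1,-113.3],[0,0,0]],
    [20,[0,1,-113.3],[0,0,0]],
    [20,[0,1,-90],[0,0,0]],
    [20,[0,1,-70],[0,0,0]],
    [20,[36.2,-32.8,-70],[0,0,0]],
    [20,[36.2,-32.8,-70],[0,0,0]],
    [20,[36.2,-32.8,-70],[0,0,0]],
    [20,[36.2,-32.8,-90],[0,0,0]],
    [20,[36.2,-32.8,-105],[0,0,0]],
    [20,[36.2,-32.8,-105],[0,0,0]],
    [20,[36.2,-32.8,-105],[0,0,0]],
  ],
)

```text
time_s: 45.25
eef_pos: [485.1, 1.1, 15.3]
ee_rot: [-0.0, 1.0, -0.02, -0.0]
force: [0.1, -0.4, -0.9]
grip_width: 0.344
grip_force: 30.0
```

Emit:
apply_moves(
  targets=[
    [20,[0.2,0.2,-7],[0,0,0]],
    [20,[0.2,0.2,-8],[0,0,0]],
    [20,[0.2,0.2,-8],[0,0,0]],
    [30,[0.2,0.2,-8],[0,0,0]],
    [33,[0.2,0.2,-8],[0,0,0]],
    [36,[0.2,0.2,-8],[0,0,0]],
    [40,[0.2,0.2,-8],[0,0,0]],
    [48,[0.2,0.2,-8],[0,0,0]],
    [50,[0.2,0.2,35],[0,0,0]],
    [50,[0,0,85],[0,0,0]],
    [50,[0,0,135],[0,0,0]],
    [50,[0,-20,185],[0,0,0]],
    [50,[20,-40,235],[0,0,0]],
    [50,[20,-40,275],[0,0,0]],
    [50,[20,-40,275],[0,0,0]],
    [50,[20,-40,275],[0,0,0]],
    [50,[20,-40,275],[0,0,0]],
  ],
)

```text
time_s: 46.95
eef_pos: [504.8, -39.1, 288.4]
ee_rot: [-0.0, 1.0, -0.021, -0.001]
force: [0.8, 0.4, -0.1]
grip_width: 0.587
grip_force: 0.0
```

```bash
cat > loc2.py <<'E'
from m import *
s=ctrl.sense(); print(s["time_s"],s["eef_pos"].round(1))
c=cam("wrist"); im,d=capture("wrist"); cv2.imwrite("pics/fin.png",im)
m=cv2.morphologyEx((im.max(2)<45).astype(np.uint8),cv2.MORPH_OPEN,np.ones((7,7)))
for b in blobs(m,400):
    v,u=np.nonzero(b); print(int(u.mean()),int(v.mean()),[np.round(q,1) for q in rect(c,b,26)])
h=cv2.cvtColor(im,cv2.COLOR_BGR2HSV); R=np.zeros(m.shape,bool); R[:300]=1
t=cv2.morphologyEx(((h[...,0]<=17)&(h[...,1]>135)&R).astype(np.uint8),cv2.MORPH_CLOSE,np.ones((5,5)))
for b in blobs(t,300): print("orange",[np.round(q,1) for q in rect(c,b,16)])
board(c,im)
tc=cam("top"); t,d=capture("top"); Q=cloud(tc,d); q=Q[150:220,150:240]; q=q[(q[...,2]>45)&(q[...,2]<75)]; print("pot",cv2.minEnclosingCircle(q[:,:2].astype(np.float32)))
holders(tc,t,(146,220,220,288),name="tray",th=60,z=26)
E
python3 loc2.py
```

```text
46.95 [504.8 -39.1 288.4]
282 96 [array([608.9,  -4.6]), array([83.9, 29.1]), np.float32(177.5), np.int64(2140)]
369 96 [array([602.5, -93.9]), array([89.1, 31.4]), np.float32(177.7), np.int64(2406)]
27 100 [array([617.2, 269.8]), array([62.3, 61.2]), np.float32(165.7), np.int64(2390)]
286 206 [array([492.2,  -0.5]), array([79.7, 28.6]), np.float32(177.5), np.int64(1555)]
365 207 [array([485.4, -89.5]), array([83.5, 30.1]), np.float32(177.6), np.int64(1666)]
58 246 [array([453.3, 277.7]), array([61.3, 44.9]), np.float32(9.4), np.int64(1481)]
323 425 [array([206.5, -25.4]), array([999.3, 322.1]), np.float32(87.6), np.int64(45852)]
387 340 [array([ 306.2, -119.7]), array([116.6,  25.8]), np.float32(1.8), np.int64(1038)]
orange [array([551.8,  75.3]), array([147.2,  37. ]), np.float32(177.8), np.int64(2016)]
orange [array([376.4, -70.8]), array([79.4, 20.9]), np.float32(87.5), np.int64(749)]
outline [484.  -88.5] [40.4 98.5] 177.7
outline [549.8  76.9] [ 58.3 169.9] 177.7
pot ((618.3722534179688, 281.01812744140625), 30.50695037841797)
tray px 146.0 254.0 ctr [447.  381.2] size [154.4   2.4] ang 3.4
tray px 187.0 254.0 ctr [445.9 282.9] size [64.4 32.7] ang 9.7
```

```bash
python3 -c "
from rig import ctrl
print(ctrl.finish_job())"
```

```text
the job is handed in; nothing more can be done
None
```

The job is handed in at about 47 s: the pot stands on the coaster, the tweezers lie in the long outline, four sound holders are in their own outlines, and the one odd holder (the short one) is in the scrap tray; one holder got knocked out of place and I put it back.

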